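Swap the spent bayonet filter cartridge on the bench fume unit

ROBOT

A 7-joint arm with a two-finger parallel gripper is mounted at the origin on the work surface. World frame = base frame: x ahead of the robot, y to its left, z up, the work surface at z = 0. Lengths are in m, angles in rad, forces in N, time in s.
With the tool pointing down it reaches from about 0.425 to 0.925 m from the base axis. Payload 6.8 kg.
Tool frame: the origin (TCP) lies between the finger pads; the fingertips stand 22 mm ahead of it and the grasp point (between the pads) lies 3 mm ahead of it (bot.tip_reach is the distance from the TCP to the fingertips, in m); z points along the fingers, x is the direction in which the jaws open and shut, and the axes are right-handed (so a half turn about z gives the same grasp; the last joint's range is limited). The gripper opens to 85 mm and grips with 20 to 120 N. Pads are 22 mm wide; open, the fingers measure 114 mm over their backs; the gripper's body (76 mm by 85 mm) begins 54 mm behind the grasp point. The pads swing forward as they close: fully open they stand 13 mm farther back than shut.
Start: joints at [-1.375, 0.477, 0.022, 1.555, -0.011, 1.109, -0.083], TCP at [0.202, 0.644, 0.253] pointing down, gripper open.
Joint ranges: [-2.96, 2.96], [-0.34, 2.1], [-1.41, 1.46], [0.24, 2.44], [-1.37, 4.51], [0.17, 1.92], [-2.96, 2.96]. Speed limits (rad/s): [2.39, 2.39, 3.14, 3.14, 3.14, 3.14, 3.14].

INTERFACE

Orientations are given as a unit quaternion [w, x, y, z].
In Python, from station import bot gives the robot as it stands.
- The arm moves only by the tool step_arm, never from a script. Its argument "targets" is a list of rows, each a list of 5 numbers: the shift along the tool's x, y, z in mm, then the turn about the tool's z in degrees, then the closure, from 0 (fully open) to 1 (shut). In form: [[dx, dy, dz, spin, jaw], ...]. A call has 1 to 20 rows; each row is the pose to reach, as a shift and turn from the pose commanded when the call began, along the tool's axes at that moment; what a row does not reach only later rows make up. A row lasts 1/12 s, in which the tool goes at most 41.7 mm and 7.16 degrees, less where a joint would pass 70% of its speed; a pose out of reach is approached as far as the arm can. A call with a gripper value outside its range is refused whole. The fingers move at their own pace and stop on an object; "newtons" is the grip in N (left out, the last holds). Time passes only in rows, so rows that repeat a pose let the fingers close. It gives the time, the measured TCP pose, the force and the opening at its end, in the units of the state.
- bot.get_obs(): the state, without advancing time (a new reading comes with each control period).
- bot.read_camera(name): name is "scene" or "side" or "wrist"; returns a dict with "frame" (384x512x3 uint8, red, green, blue), "z_map" (384x512 float32, m along the optical axis (not along the pixel's ray), 0 where there is no reading), "fov_y" (degrees; the focal length in pixels is half the picture's height over the tangent of half this angle, whatever the lens; pixels are square), "cx", "cy" (the principal point, pixels), "R" (3x3) and "t" (3): a world point X has camera coordinates R X + t. Camera axes: x right, y down, z forward; pixel columns grow to the right and rows downward; lengths in m; the calibration is good to about 2 mm. The wrist camera is an equidistant fisheye: a pixel r from the principal point sees the ray r / f radians off the axis. A picture is of the moment at which its call begins.
- bot.hand_in(): hands the job in, once; it reports no verdict.
The state is a dict: "t": time; "q": joint angles; "joint_vel": joint speeds; "joint_torque": joint torques, N m; "eef_pos": TCP position; "tool_rot": TCP orientation; "contact_force": force on the tool from outside, world axes, zero at the start; "torque": the same for the moment, N m; "gripper_width": opening from 0.0 (shut) to 1.0 (fully open).
Only numpy, scipy, OpenCV 4.12 (cv2) and the standard library are available. Lean on these libraries where they do the work, as an engineer would, in place of code of your own. Each camera call takes 0.05 s, during which the arm holds its last target.

TASK

Turn the red-finned spent cartridge anticlockwise out from under its two steel hooks, lift it out of the sloping fume unit and stand it upright in the yellow tray. Then fit the loose blue-finned cartridge into the empty socket, flat on the face, and turn it clockwise until it is locked fully home under both hooks. Let go, and leave the other blue cartridge and everything else on the bench where it is.

Things in the scene. Friction and masses are not known exactly. Their poses are not given: they have to be found in the camera images.
- unit: Fixed fume unit. Its white face (120 up the slope x 260 mm) leans 30 deg from level, looking up and to the robot, with two sockets. Origin: on the face between them, 105 mm above the table. z: out of the face, along the socket axes; y: level, along the row; x: up the slope. Reaches 55 mm before and 165 mm behind the origin; grey housing behind is 115 mm high, the face's top edge 135 mm.
- socket_left (a point): Centre of the +y socket, on the face, 60 mm from the unit's origin: a 47 mm round hole, 44 mm deep, with two steel hooks on its +x and -x sides. Hooks overhang from 26 to 43 mm off the axis, 24 mm wide along y, underside 8 and top 13 mm above the face. Each is closed at its clockwise end, so ears enter by turning clockwise (seen facing the face) and come out anticlockwise.
- socket_right (a point): Centre of the -y socket, on the face, 60 mm from the unit's origin; the same as the other socket.
- spent: Grey cartridge, red fin, 0.16 kg, locked in either socket. Origin: on the axis at the flange's underside, which lies on the face; z: out towards the fin. Fin along x: 44 long, 14 wide, z 5.5 to 40 mm. Flange 48 across, 5.5 thick, with ears along +x and -x, 14 wide, out to 34 mm. Plug 42 across, below z = -18 tapering to a flat 36 mm foot at z = -40. Masses vary by 0.7 to 1.4.
- good: Other installed cartridge, white with blue fin; same shape and axes as spent. Stays. Locked: ears under the hooks, x axis parallel with the unit's x (0 to 7 deg anticlockwise of it at the start). Ears are clear of the hooks from 40 to 125 deg anticlockwise of locked; no spring or detent, only friction. A freed one draws straight out along the unit's z; its foot clears the face after 40 mm.
- fresh: Loose fresh cartridge, white with blue fin, same shape, mass and axes as spent, standing upright on its foot on the table (origin 40 mm up), left or right of the unit, any direction of fin. It fits the socket either way round (half turn).
- tray: Fixed yellow open tray 120 by 120 mm, 25 mm high, walls and floor 4 mm thick, on the other side of the unit from fresh. Origin: centre of its underside, on the table; z up.
- driver: Screwdriver with a green handle, 180 mm long, lying on the table in front of the unit; bystander.
- canister: White canister, 84 mm across, 150 mm high, standing at the far left; origin under its centre; bystander.
- jar: Clear jar with a grey lid, 56 mm across, 60 mm high, to the right of the unit; bystander.
- reel: Aluminium reel, 60 mm across, 44 mm high, to the left of the unit; bystander.
- meter: Grey hand-held multimeter lying flat, 160 x 80 x 34 mm, at the far right; bystander.
- mug: Blue mug, 76 mm across, 90 mm high, near left; bystander.
- cell: Black battery block 60 x 32 x 26 mm, near right; bystander.
Not all that is in view belongs to the job. What is shaped like the tray but brown or purple is not meant.

How it is judged:
By the outcome, as a careful person would: the job done as asked, in the order asked, and still so for the second after the job is handed in, with the robot touching nothing.
It also fails if it takes over 67 s, if anything falls off the work surface, if the arm or the gripper's body presses on something with over 40 N, if the wrist force passes 120 N, or if a joint passes its speed limit or range.

## Working session

There is one attempt and no reset: what is moved stays moved. The work goes in short steps, Python scripts to look and compute and a tool call to move; the robot and the scene stay as the last step left them, time stands still between calls to the robot, and variables do not carry over. Pictures are saved under pics/ and viewed, and the job is handed in when it is done.

Besides the shell and the picture viewer there is one more tool, called after ">>>" as name([rows], argument=value, ...), one row to a line, values as JSON. step_arm: Moves the arm, as the interface text tells. Its arguments: {"type":"object","properties":{"targets":{"type":"array"},"newtons":{"type":"number"}},"required":["targets"]}

```bash
ls; mkdir -p pics; cat > look.py <<'E'
import numpy as np, cv2, pickle, sys
from station import bot
def grab(n,tag):
    c=bot.read_camera(n); pickle.dump(c,open(f'{n}_{tag}.pkl','wb'))
    cv2.imwrite(f'pics/{n}_{tag}.png',cv2.resize(c['frame'][:,:,::-1],(768,576),interpolation=cv2.INTER_CUBIC)); return c
E
python3 - <<'E'
from look import *
for n in ['scene','side','wrist']:
    c=grab(n,'a'); print(n,c['fov_y'],c['cx'],c['cy'],c['R'].round(3).tolist(),c['t'].round(3))
print(bot.get_obs())
E
```

```text
pics
scene 42.165568076123755 256.0913812002553 196.36881238785628 [[-0.153, 0.988, 0.022], [0.611, 0.112, -0.784], [-0.777, -0.106, -0.62]] [ 0.173 -0.19   2.176]
side 46.21818793995506 259.9144757092188 187.41112320061657 [[-0.876, -0.482, -0.004], [-0.264, 0.487, -0.833], [0.404, -0.728, -0.554]] [0.354 0.23  1.581]
wrist 65.70646984690485 258.3616326887436 196.126896437941 [[0.3, 0.954, -0.002], [0.907, -0.284, 0.312], [0.297, -0.095, -0.95]] [-0.673 -0.04   0.382]
{'t': 0.15, 'q': array([-1.37508946,  0.47762937,  0.02234176,  1.55617607, -0.01145009,
        1.10928557, -0.08311023]), 'joint_vel': array([-0.0026382 , -0.00328541,  0.0011545 , -0.00259337,  0.00125822,
       -0.00062454, -0.00010567]), 'joint_torque': array([ 2.18400070e-03, -5.96924043e+01,  1.60976864e+00, -2.81490290e+01,
        1.26401352e-02,  6.51122347e-03, -2.48155476e-05]), 'eef_pos': array([0.2018215 , 0.64370291, 0.2525565 ]), 'tool_rot': array([ 4.59087844e-04,  8.05953228e-01,  5.91978821e-01, -5.08647901e-04]), 'contact_force': array([ 0.26461948,  0.47055097, -0.40063682]), 'torque': array([-0.04342679,  0.02067728,  0.01789979]), 'gripper_width': 1.0001292169179636}
```

View pics/scene_a.png

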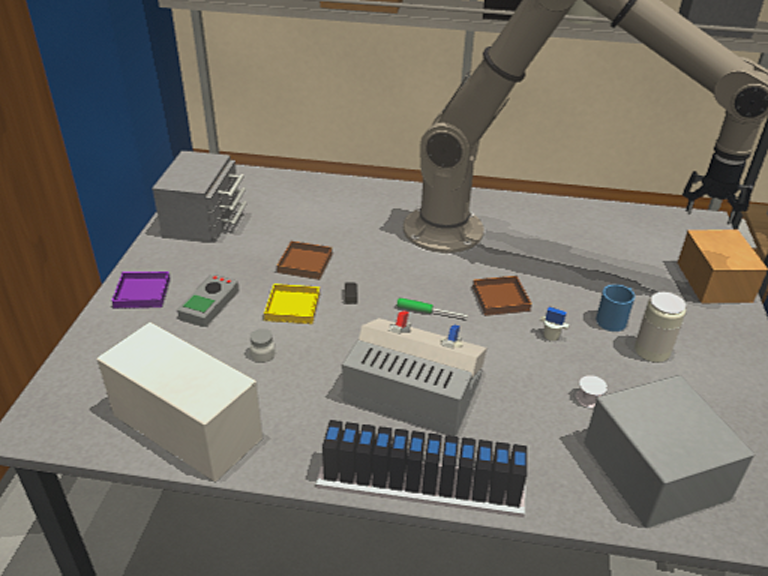

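View pics/side_a.png

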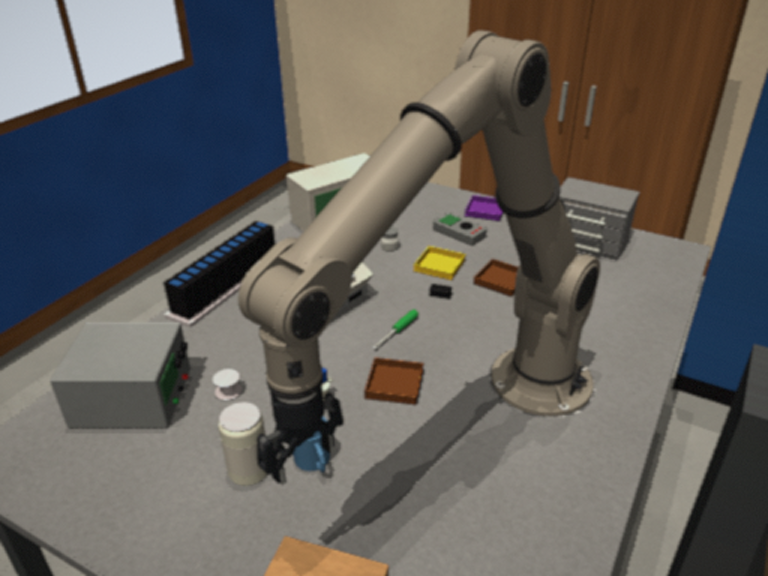

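View pics/wrist_a.png

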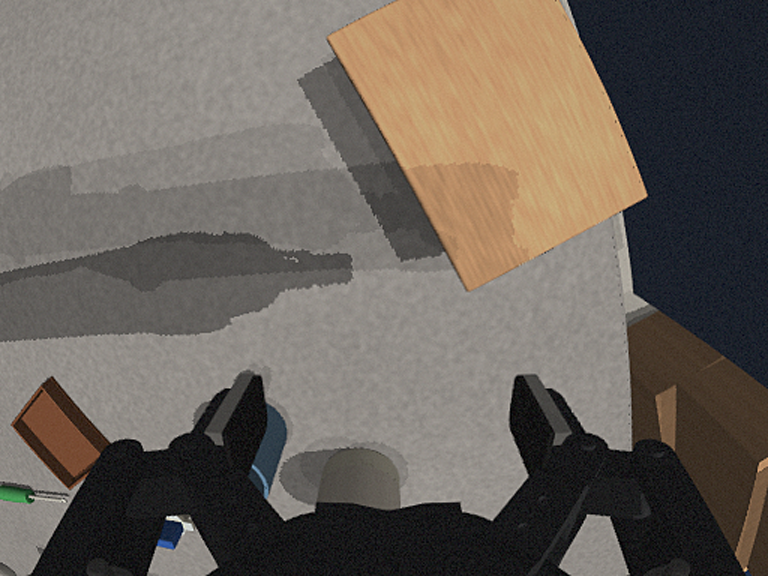

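Scene view, in its 768-wide picture: the red fin of `spent` is at (402,319), in the -y socket. The installed blue cartridge is at (453,333) and the loose one at (555,322). Of the tray shapes, yellow (293,302) is the one meant; brown (305,259) and (501,295) and purple (141,289) are not. Next I'll get coarse positions.

```bash
cat >> look.py <<'E'
def cloud(c,fish=False):
    h,w=c['z_map'].shape; f=h/2/np.tan(np.radians(c['fov_y']/2))
    v,u=np.mgrid[:h,:w].astype(float); x=(u-c['cx']); y=(v-c['cy']); z=c['z_map'].astype(float)
    if fish:
        r=np.hypot(x,y); th=r/f; k=np.tan(th)/np.maximum(r,1e-9); P=np.stack([x*k*z,y*k*z,z],-1)
    else: P=np.stack([x/f*z,y/f*z,z],-1)
    W=(P-c['t'])@c['R']; W[(z<=0)]=np.nan; return W
def hsv(c): return cv2.cvtColor(c['frame'],cv2.COLOR_RGB2HSV)
def blobs(c,W,masks,amin=15):
    for n,m in masks.items():
        m=(m&np.isfinite(W[...,0])).astype(np.uint8)
        k,l,s,ce=cv2.connectedComponentsWithStats(m)
        for i in range(1,k):
            if s[i,4]>=amin:
                p=W[l==i]; print(n,s[i,4],ce[i].round(0),'med',np.median(p,0).round(4),'min',p.min(0).round(3),'max',p.max(0).round(3))
def masks(c):
    H=hsv(c); h,s,v=H[...,0],H[...,1],H[...,2]
    return dict(red=((h<6)|(h>174))&(s>170)&(v>80),blue=(h>105)&(h<125)&(s>170)&(v>70),yellow=(h>24)&(h<34)&(s>170)&(v>100),green=(h>50)&(h<75)&(s>170))
E
python3 - <<'E'
from look import *
for n in ['scene','side']:
    c=pickle.load(open(n+'_a.pkl','rb')); W=cloud(c); print(n); blobs(c,W,masks(c))
    if n=='scene':
        print('bounds housing');
        m=(W[...,2]>.1)&(W[...,2]<.14)
        k,l,s,ce=cv2.connectedComponentsWithStats(m.astype(np.uint8))
        for i in range(1,k):
            if s[i,4]>60: p=W[l==i];print(s[i],ce[i].round(),np.median(p,0).round(3),p.min(0).round(3),p.max(0).round(3))
E
```

```text
scene
red 37 [267. 212.] med [ 0.5857 -0.0514  0.1406] min [ 0.398 -0.076  0.001] max [ 0.597 -0.041  0.151]
blue 66 [24.  5.] med [-0.2737 -1.2827  0.4553] min [-0.287 -1.313  0.419] max [-0.261 -1.242  0.481]
blue 84 [48.  7.] med [-0.2735 -1.182   0.4589] min [-0.288 -1.227  0.413] max [-0.259 -1.108  0.492]
blue 23 [54.  9.] med [-0.274  -1.1448  0.4537] min [-0.285 -1.158  0.433] max [-0.263 -1.13   0.467]
blue 51 [36. 20.] med [-0.2737 -1.243   0.3957] min [-0.292 -1.275  0.362] max [-0.26  -1.216  0.426]
blue 20 [29. 19.] med [-0.2736 -1.279   0.3985] min [-0.284 -1.295  0.378] max [-0.264 -1.267  0.411]
blue 61 [51. 25.] med [-0.2745 -1.1854  0.3778] min [-0.293 -1.216  0.345] max [-0.26  -1.127  0.416]
blue 47 [30. 32.] med [-0.2736 -1.2945  0.3364] min [-0.291 -1.312  0.305] max [-0.259 -1.259  0.368]
blue 40 [39. 33.] med [-0.2758 -1.2452  0.3351] min [-0.291 -1.289  0.287] max [-0.263 -1.206  0.359]
blue 15 [51. 37.] med [-0.2755 -1.1917  0.319 ] min [-0.287 -1.206  0.305] max [-0.26  -1.176  0.34 ]
blue 54 [38. 66.] med [-0.2719 -1.2943  0.1675] min [-0.286 -1.312  0.112
[... 3281 characters left out ...]
293  11  24 218] [323. 304.] [0.917 0.152 0.112] [0.872 0.139 0.1  ] [0.949 0.166 0.119]
[330 295  10  23 212] [335. 306.] [0.916 0.184 0.112] [0.875 0.171 0.101] [0.948 0.197 0.118]
[341 296  11  24 226] [346. 307.] [0.917 0.216 0.112] [0.874 0.202 0.1  ] [0.95  0.229 0.119]
side
blue 20491 [ 90. 108.] med [ 2.2329 -0.7992 -0.2267] min [ 2.191 -1.994 -0.679] max [2.282 0.052 0.39 ]
blue 4229 [491. 182.] med [-0.3571 -1.0473 -0.2336] min [-0.527 -1.072 -0.673] max [-0.28  -1.025  0.457]
yellow 286 [293. 175.] med [ 0.4261 -0.3493  0.0032] min [ 0.36  -0.403 -0.005] max [ 0.487 -0.273  0.027]
green 57 [270. 213.] med [ 0.3737 -0.0274  0.0214] min [ 0.366 -0.073  0.011] max [0.383 0.006 0.027]
```

>>> step_arm([
  [-20, 20, -60, 0, 0],
  [-525, 479, -90, -17.4, 0],
  [-525, 479, -90, -17.4, 0],
  [-525, 479, -90, -17.4, 0],
  [-525, 479, -90, -17.4, 0],
  [-525, 479, -90, -17.4, 0],
  [-525, 479, -90, -17.4, 0],
  [-525, 479, -90, -17.4, 0],
  [-525, 479, -90, -17.4, 0],
  [-525, 479, -90, -17.4, 0],
  [-525, 479, -90, -17.4, 0],
  [-525, 479, -90, -17.4, 0],
  [-525, 479, -90, -17.4, 0],
  [-525, 479, -90, -17.4, 0],
  [-525, 479, -90, -17.4, 0],
  [-525, 479, -90, -17.4, 0],
  [-525, 479, -90, -17.4, 0],
  [-525, 479, -90, -17.4, 0],
  [-525, 479, -90, -17.4, 0],
  [-525, 479, -90, -17.4, 0],
])

```text
t: 1.82
eef_pos: [0.5021, -0.0018, 0.3432]
tool_rot: [0.0, 0.709, 0.706, -0.0]
contact_force: [-0.8, 1.0, -0.5]
gripper_width: 1.0
```

```bash
python3 - <<'E'
from look import *
o=bot.get_obs(); print(o['t'],o['q'].round(3),o['eef_pos'],o['tool_rot'].round(4))
for n in ['side','wrist']: c=grab(n,'b')
E
```

```text
1.8167 [-0.541  0.102  0.462  1.869 -0.049  1.182  1.504] [ 0.50206871 -0.00179951  0.34317441] [ 0.000e+00  7.086e-01  7.056e-01 -2.000e-04]
```

View pics/wrist_b.png

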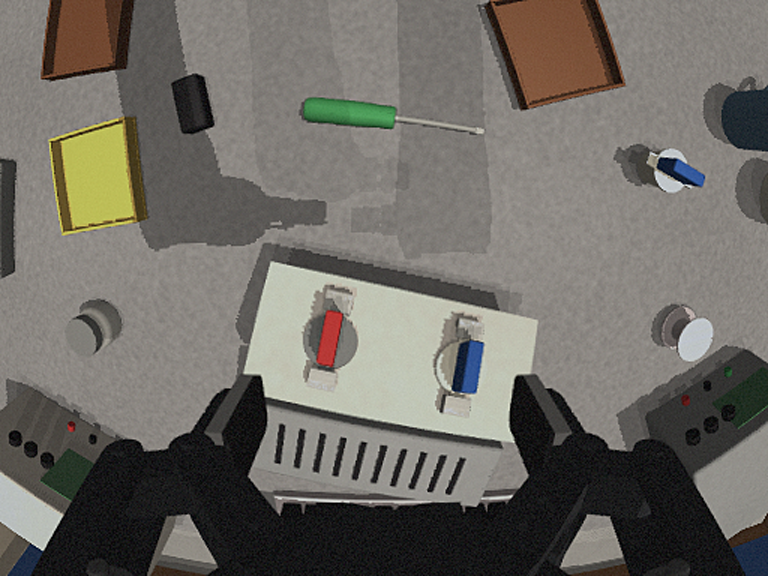

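View pics/side_b.png

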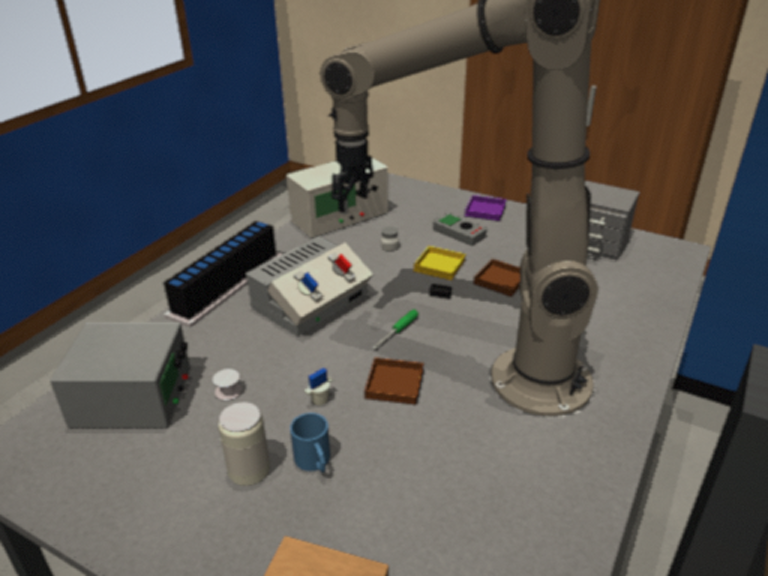

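```bash
python3 - <<'E'
from look import *
c=pickle.load(open('wrist_b.pkl','rb')); W=cloud(c,True)
blobs(c,W,masks(c))
# table check
p=W[50:120,330:380].reshape(-1,3) if 0 else W[20:50,190:230].reshape(-1,3); print('table z',np.nanmedian(p,0))
H=hsv(c)
x,y,z=W[...,0],W[...,1],W[...,2]
def fit(p,it=8):
    for i in range(it):
        m=p.mean(0);u,s,v=np.linalg.svd(p-m,full_matrices=False);n=v[2]*np.sign(v[2,2]);d=(p-m)@n;p=p[np.abs(d)<max(.0015,1.5*d.std()) ]
    return n,m,d.std(),len(p)
box=np.zeros(z.shape,bool);box[170:300,150:365]=1
yaw0=np.radians(-12)
for _ in range(3):
    X=np.array([np.cos(yaw0)*np.cos(np.pi/6),np.sin(yaw0)*np.cos(np.pi/6),.5])
    n0=np.array([-np.cos(yaw0)*.5,-np.sin(yaw0)*.5,np.cos(np.pi/6)])
    q=(W-np.array([.56,0,.105]))@n0
    m=box&(z>.06)&(z<.145)&np.isfinite(z)&(H[...,1]<60)&(H[...,2]>170)
    med=np.median(q[m]); m&=np.abs(q-med)<.004
    n,mm,sd,N=fit(W[m]); yaw0=np.arctan2(-n[1],-n[0]); print(n,np.degrees(np.arccos(n[2])),np.degrees(yaw0),sd,N)
# rectangle of all points on plane
d=(W-mm)@n; m2=box&np.isfinite(d)&(np.abs(d)<.003)&(H[...,2]>120)
Y=np.array([-np.sin(yaw0),np.cos(yaw0),0]);X=np.cross(Y,n);
kk,l,s,ce=cv2.connectedComponentsWithStats(m2.astype(np.uint8));i=1+np.argmax(s[1:,4]);P=W[l==i]-mm
a=np.stack([P@X,P@Y],1).astype(np.float32)*1000
r=cv2.minAreaRect(a);print(r)
ctr=cv2.boxPoints(r); print((mm+ctr[:,:1]/1000*X+ctr[:,1:]/1000*Y).round(4))
o=mm+r[0][0]/1000*X+r[0][1]/1000*Y;print('center',o)
vis=c['frame'][:,:,::-1].copy();vis[l==i]=(0,255,0);cv2.imwrite('pics/face.png',cv2.resize(vis[140:330,130:390],(780,570)))
E
```

```text
red 404 [219. 225.] med [ 0.5631 -0.0476  0.1412] min [ 0.544 -0.057  0.125] max [ 0.591 -0.038  0.152]
red 16 [ 47. 285.] med [ 0.7646 -0.4618  0.0374] min [ 0.758 -0.469  0.032] max [ 0.77  -0.458  0.039]
blue 67 [461. 114.] med [0.4173 0.3061 0.0808] min [0.407 0.281 0.079] max [0.43  0.322 0.083]
blue 183 [315. 244.] med [0.5885 0.0702 0.14  ] min [0.571 0.059 0.129] max [0.608 0.078 0.152]
table z [ 0.31125922 -0.07525731  0.00134391]
[-0.48814489  0.11322956  0.86538641] 30.0731425542384 -13.05931743095331 0.0006777671258300896 11027
[-0.48814757  0.11324243  0.86538321] 30.073508231712953 -13.060681994396043 0.000678003255203921 11029
[-0.48814757  0.11324243  0.86538321] 30.073508231712953 -13.060681994396043 0.000678003255203921 11029
((-0.7574729919433594, 7.850975036621094), (261.6197814941406, 120.88705444335938), 89.9781265258789)
[[ 0.5147 -0.1089  0.076 ]
 [ 0.6166 -0.1326  0.1366]
 [ 0.6758  0.1223  0.1366]
 [ 0.5739  0.1459  0.0761]]
center [0.59528829 0.00667812 0.10633039]
```

View pics/face.png

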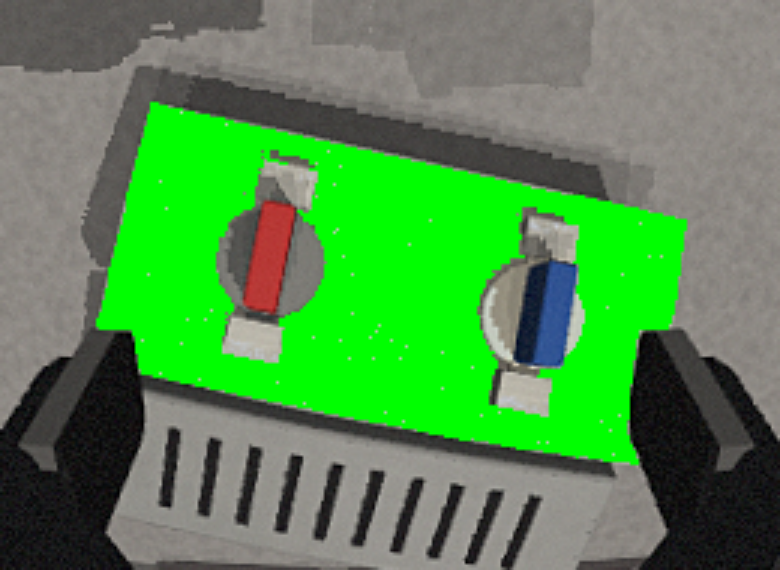

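Wrist view: the face fits as 261.6 × 120.9 mm, leaning 30.07°, with yaw -13.1° and origin (0.595, 0.007, 0.105). In the 768-wide picture the red fin is at (330,338), the good one at (468,366) and the loose one at (680,170). I'll go above `spent`, turning the wrist half round so it has room to go anticlockwise.

>>> step_arm([
  [-46, 63.2, 93, 100, 0],
  [-46, 63.2, 93, 100, 0],
  [-46, 63.2, 93, 100, 0],
  [-46, 63.2, 93, 100, 0],
  [-46, 63.2, 93, 100, 0],
  [-46, 63.2, 93, 100, 0.3],
  [-46, 63.2, 93, 100, 0.5],
  [-46, 63.2, 93, 100, 0.5],
  [-46, 63.2, 93, 100, 0.5],
  [-46, 63.2, 93, 100, 0.5],
  [-46, 63.2, 93, 100, 0.5],
  [-46, 63.2, 93, 100, 0.5],
  [-46, 63.2, 93, 100, 0.5],
  [-46, 63.2, 93, 100, 0.5],
  [-46, 63.2, 93, 100, 0.5],
], newtons=40)

```text
t: 3.17
eef_pos: [0.5648, -0.0437, 0.2497]
tool_rot: [-0.0, 0.996, -0.088, -0.001]
contact_force: [-0.3, -0.5, -0.2]
gripper_width: 0.503
```

>>> step_arm([
  [0, 0, 0, 92.8, 0.5],
  [0, 0, 0, 92.8, 0.5],
  [0, 0, 0, 92.8, 0.5],
  [0, 0, 0, 92.8, 0.5],
  [0, 0, 0, 92.8, 0.5],
  [0, 0, 0, 92.8, 0.5],
  [0, 0, 0, 92.8, 0.5],
  [0, 0, 0, 92.8, 0.5],
  [0, 0, 0, 92.8, 0.5],
  [0, 0, 0, 92.8, 0.5],
  [0, 0, 0, 92.8, 0.5],
  [0, 0, 0, 92.8, 0.5],
  [0, 0, 0, 92.8, 0.5],
  [0, 0, 0, 92.8, 0.5],
])

```text
t: 4.33
eef_pos: [0.5649, -0.0445, 0.2493]
tool_rot: [-0.001, -0.624, 0.781, 0.001]
contact_force: [0.5, -0.0, -0.3]
gripper_width: 0.501
```

```bash
python3 - <<'E'
from look import *
o=bot.get_obs(); print(o['t'],o['q'].round(3),o['eef_pos'].round(4),o['tool_rot'].round(4),o['gripper_width'])
for n in ['wrist']: c=grab(n,'c')
W=cloud(c,True);blobs(c,W,masks(c))
E
```

```text
4.3333 [-0.899  0.614  1.266  1.873 -0.645  1.152 -1.191] [ 0.5649 -0.0445  0.2493] [-7.000e-04 -6.244e-01  7.811e-01  6.000e-04] 0.5006000132258069
red 913 [261. 186.] med [ 0.5798 -0.05    0.1407] min [ 0.545 -0.06   0.123] max [ 0.598 -0.038  0.152]
blue 440 [124. 189.] med [0.6012 0.0671 0.1405] min [0.571 0.056 0.124] max [0.624 0.078 0.152]
blue 97 [ 64. 319.] med [0.4192 0.2994 0.0807] min [0.361 0.28  0.005] max [0.431 0.421 0.082]
```

View pics/wrist_c.png

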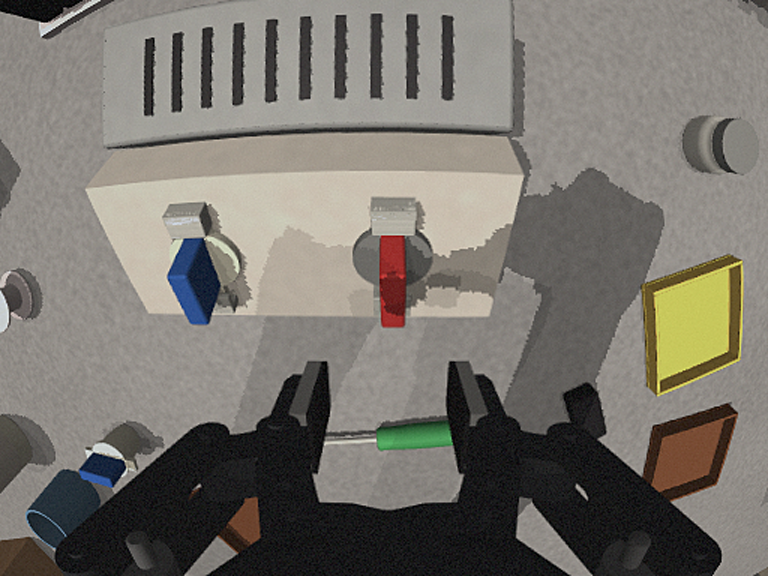

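>>> step_arm([
  [3.4, -1, 30, 0, 0.5],
  [3.4, -1, 60, 0, 0.5],
  [3.4, -1, 80, 0, 0.5],
  [3.4, -1, 92, 0, 0.5],
  [3.4, -1, 100, 0, 0.5],
  [3.4, -1, 100, 0, 0.6],
  [3.4, -1, 100, 0, 0.7],
  [3.4, -1, 100, 0, 0.7],
  [3.4, -1, 100, 0, 0.7],
])

```text
t: 5.13
eef_pos: [0.566, -0.0498, 0.1514]
tool_rot: [0.001, -0.624, 0.781, -0.001]
contact_force: [-0.7, 0.2, -0.1]
gripper_width: 0.302
```

```bash
python3 - <<'E'
from look import *
o=bot.get_obs(); print(o['t'],o['q'].round(3),o['eef_pos'].round(4),o['contact_force'].round(2),o['torque'].round(2),o['gripper_width'])
for n in ['wrist','side']: c=grab(n,'d')
f=c['frame'][100:260,130:300,::-1]; cv2.imwrite('pics/sd.png',cv2.resize(f,None,fx=3.5,fy=3.5,interpolation=cv2.INTER_CUBIC))
E
```

```text
5.1333 [-0.792  0.709  1.115  1.956 -0.777  0.986 -1.092] [ 0.566  -0.0498  0.1514] [-0.67  0.15 -0.06] [-0.03 -0.01  0.02] 0.3015778234084396
```

View pics/wrist_d.png

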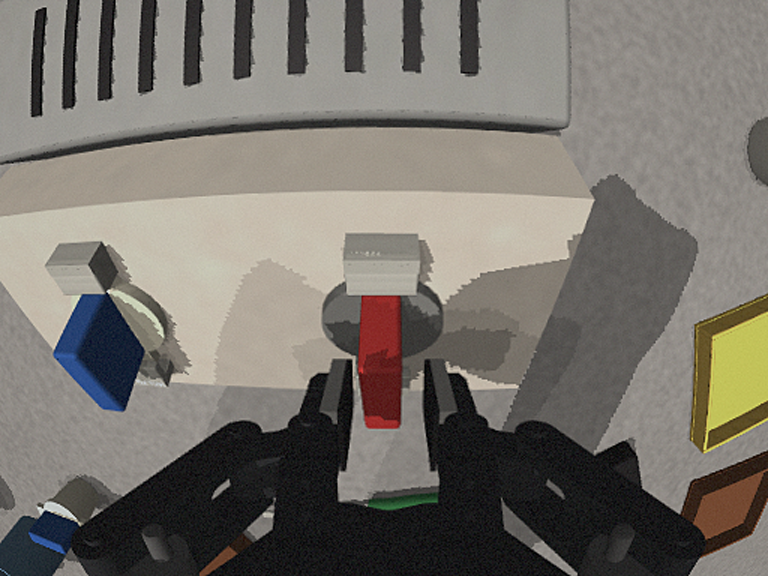

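View pics/sd.png

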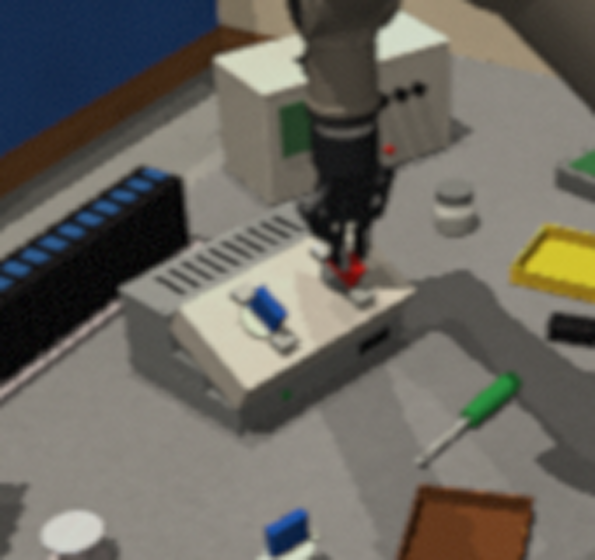

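>>> step_arm([
  [-1.5, 0, 2, -6, 0.7],
  [-1.5, 0, 2, -12, 0.7],
  [-1.5, 0, 2, -18, 0.7],
  [-1.5, 0, 2, -24, 0.7],
  [-1.5, 0, 2, -30, 0.7],
  [-1.5, 0, 2, -36, 0.7],
  [-1.5, 0, 2, -42, 0.7],
  [-1.5, 0, 2, -48, 0.7],
  [-1.5, 0, 2, -54, 0.7],
  [-1.5, 0, 2, -60, 0.7],
  [-1.5, 0, 2, -60, 0.7],
])

```text
t: 6.15
eef_pos: [0.5657, -0.0485, 0.1489]
tool_rot: [-0.0, 0.932, -0.363, 0.0]
contact_force: [-1.1, 0.7, -0.1]
gripper_width: 0.297
```

```bash
python3 - <<'E'
from look import *
o=bot.get_obs(); print(o['t'],o['q'].round(3),o['eef_pos'].round(4),o['contact_force'].round(2),o['torque'].round(2),o['gripper_width'])
c=grab('wrist','e')
E
```

```text
6.15 [-0.649  0.565  0.848  1.951 -0.552  0.873 -0.252] [ 0.5657 -0.0485  0.1489] [-1.13  0.7  -0.08] [ 0.01  0.15 -0.01] 0.2973943809692052
```

View pics/wrist_e.png

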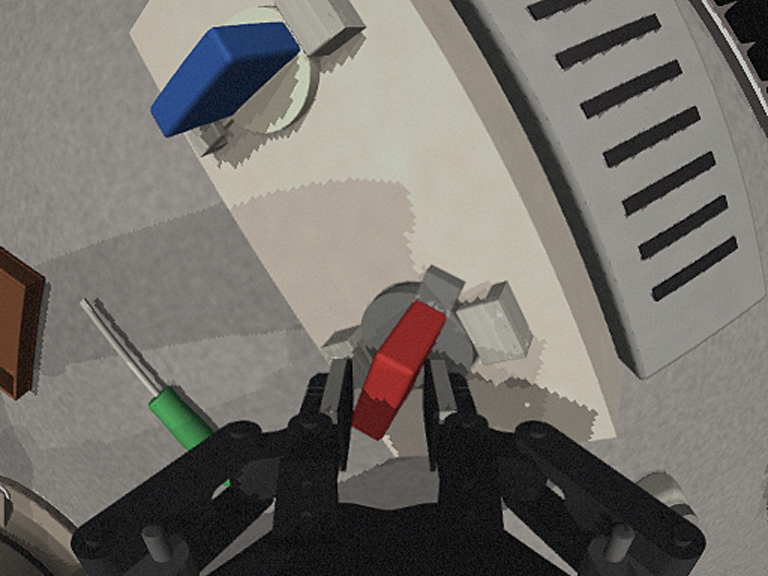

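The wrench works: the ears are coming out from under the hooks. I'll keep turning.

>>> step_arm([
  [0, 0, 0, -6, 0.7],
  [0, 0, 0, -12, 0.7],
  [0, 0, 0, -18, 0.7],
  [0, 0, 0, -24, 0.7],
  [0, 0, 0, -30, 0.7],
  [0, 0, 0, -36, 0.7],
  [0, 0, 0, -42, 0.7],
  [0, 0, 0, -46, 0.7],
  [0, 0, 0, -50, 0.7],
  [0, 0, 0, -50, 0.7],
])

```text
t: 7.03
eef_pos: [0.5644, -0.0468, 0.1495]
tool_rot: [-0.002, 0.998, 0.062, -0.001]
contact_force: [-9.3, 5.7, 17.7]
gripper_width: 0.3
```

```bash
python3 - <<'E'
from look import *
o=bot.get_obs(); print(o['t'],o['q'].round(3),o['eef_pos'].round(4),o['tool_rot'].round(4),o['contact_force'].round(2),o['torque'].round(2),o['gripper_width'])
c=grab('wrist','f')
E
```

```text
7.0333 [-0.495  0.487  0.617  1.942 -0.381  0.832  0.453] [ 0.5644 -0.0468  0.1495] [-0.0023  0.9981  0.062  -0.0014] [-9.33  5.75 17.66] [ 1.08  2.04 -0.49] 0.2999396041156041
```

View pics/wrist_f.png

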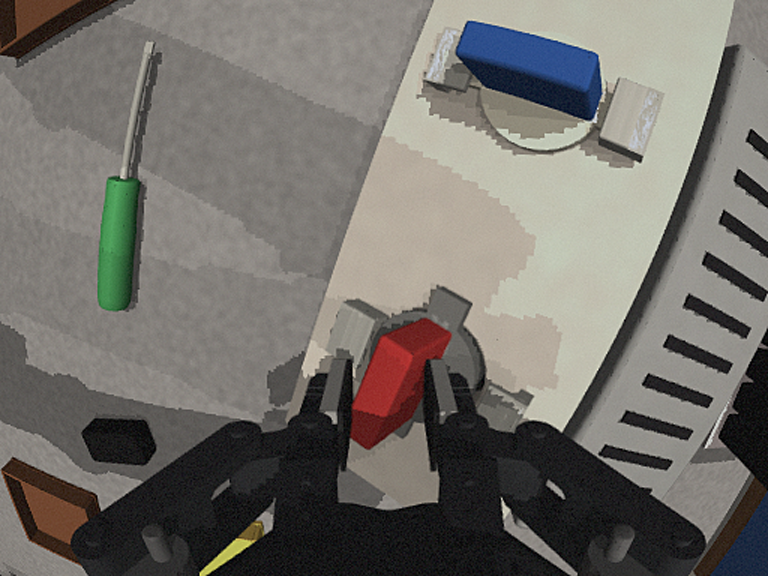

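The ears are out between the hooks, at about 80°. One finger bears lightly on something (20 N). I'll back off upward, turn the jaws to take the fin by its ends, so the grip axis is level along the row, and come down.

>>> step_arm([
  [0, 0, -5, 0, 0.6],
  [2, 1.8, -40, 0, 0.3],
  [2, 1.8, -40, -14, 0.2],
  [2, 1.8, -40, -21, 0.2],
  [2, 1.8, -40, -28, 0.2],
  [2, 1.8, -40, -35, 0.2],
  [2, 1.8, -40, -42, 0.2],
  [2, 1.8, -40, -49, 0.2],
  [2, 1.8, -40, -56, 0.2],
  [2, 1.8, -40, -63, 0.2],
  [2, 1.8, -40, -69.8, 0.2],
  [2, 1.8, -40, -69.8, 0.2],
  [2, 1.8, -40, -69.8, 0.2],
])

```text
t: 8.17
eef_pos: [0.568, -0.0502, 0.1883]
tool_rot: [0.0, 0.783, 0.623, -0.0]
contact_force: [-0.7, -0.7, 0.2]
gripper_width: 0.804
```

```bash
python3 - <<'E'
from look import *
o=bot.get_obs(); print(o['t'],o['q'].round(3),o['eef_pos'].round(4),o['tool_rot'].round(4),o['contact_force'].round(2),o['gripper_width'])
c=grab('wrist','g')
W=cloud(c,True);blobs(c,W,masks(c))
E
```

```text
8.1667 [-0.301  0.391  0.356  1.893 -0.172  0.886  1.483] [ 0.568  -0.0502  0.1883] [ 1.000e-04  7.826e-01  6.225e-01 -0.000e+00] [-0.69 -0.68  0.19] 0.8041493050263212
red 1214 [264. 222.] med [ 0.5608 -0.0454  0.14  ] min [ 0.551 -0.068  0.135] max [ 0.571 -0.025  0.144]
blue 564 [432. 222.] med [0.5891 0.0694 0.1407] min [0.571 0.059 0.13 ] max [0.608 0.079 0.152]
```

View pics/wrist_g.png

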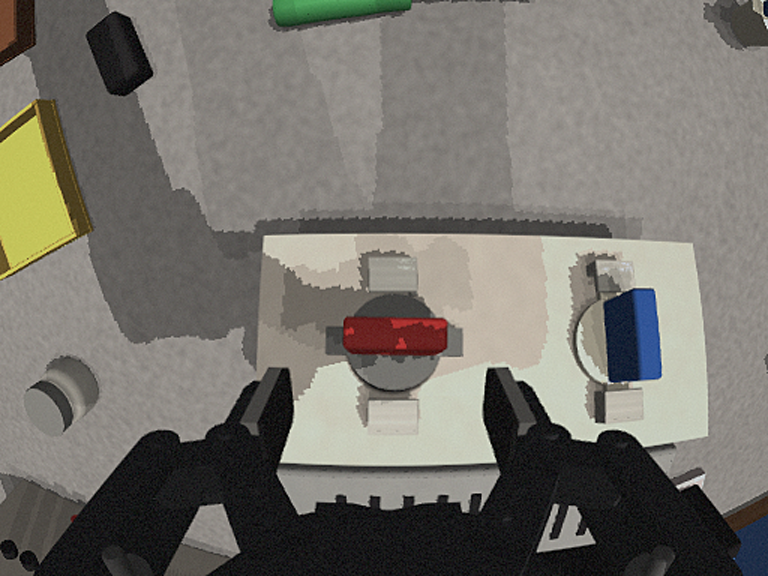

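>>> step_arm([
  [1.5, -1.8, 30, 0, 0.2],
  [1.5, -1.8, 45, 0, 0.2],
  [1.5, -1.8, 55, 0, 0.25],
  [1.5, -1.8, 55, 0, 0.35],
  [1.5, -1.8, 55, 0, 0.45],
  [1.5, -1.8, 55, 0, 0.6],
  [1.5, -1.8, 55, 0, 0.6],
  [1.5, -1.8, 55, 0, 0.6],
], newtons=40)

```text
t: 8.88
eef_pos: [0.567, -0.0479, 0.1341]
tool_rot: [0.0, 0.783, 0.622, 0.001]
contact_force: [0.1, 0.5, -1.6]
gripper_width: 0.503
```

```bash
python3 - <<'E'
from look import *
o=bot.get_obs(); print(o['t'],o['q'].round(3),o['eef_pos'].round(4),o['tool_rot'].round(4),o['contact_force'].round(2),o['torque'].round(2),o['gripper_width'])
c=grab('wrist','h')
E
```

```text
8.8833 [-0.282  0.463  0.33   1.936 -0.209  0.774  1.509] [ 0.567  -0.0479  0.1341] [4.000e-04 7.828e-01 6.223e-01 6.000e-04] [ 0.11  0.47 -1.59] [ 0.01  0.05 -0.05] 0.5033377059507986
```

View pics/wrist_h.png

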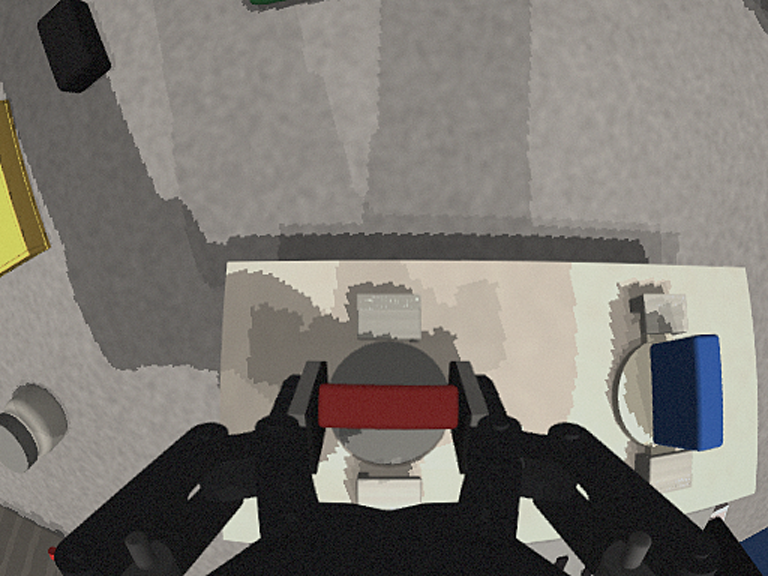

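>>> step_arm([
  [0, -3, -5.2, 0, 0.6],
  [0, -6, -10.4, 0, 0.6],
  [0, -9, -15.6, 0, 0.6],
  [0, -12, -20.8, 0, 0.6],
  [0, -16, -27.7, 0, 0.6],
  [0, -20, -34.6, 0, 0.6],
  [0, -25, -43.3, 0, 0.6],
  [0, -30, -52, 0, 0.6],
  [0, -30, -52, 0, 0.6],
])

```text
t: 9.68
eef_pos: [0.5371, -0.041, 0.1873]
tool_rot: [0.0, 0.783, 0.622, 0.001]
contact_force: [-0.2, -0.0, -1.8]
gripper_width: 0.506
```

```bash
python3 - <<'E'
from look import *
o=bot.get_obs(); print(o['t'],o['q'].round(3),o['eef_pos'].round(4),o['tool_rot'].round(4),o['contact_force'].round(2),o['torque'].round(2),o['gripper_width'])
c=grab('side','i')
f=c['frame'][100:260,130:300,::-1]; cv2.imwrite('pics/si.png',cv2.resize(f,None,fx=3.5,fy=3.5,interpolation=cv2.INTER_CUBIC))
E
```

```text
9.6833 [-0.331  0.342  0.359  1.968 -0.157  0.856  1.456] [ 0.5371 -0.041   0.1873] [4.000e-04 7.827e-01 6.224e-01 1.000e-03] [-0.19 -0.03 -1.78] [ 0.01  0.02 -0.03] 0.506269741310639
```

View pics/si.png

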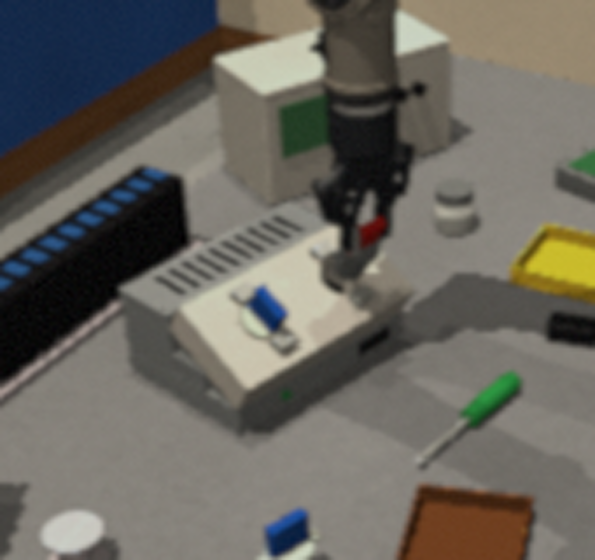

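Drawn out cleanly and still tilted 30° in the grip. I'll stand it upright in the jaws by pressing the plug against the unit's vertical front wall.

>>> step_arm([
  [0, -30, 0, 0, 0.6],
  [0, -62, 0, 0, 0.6],
  [0, -72, 20, 0, 0.6],
  [0, -72, 50, 0, 0.6],
  [0, -72, 71, 0, 0.6],
  [0, -68, 71, 0, 0.6],
  [0, -60, 71, 0, 0.6],
  [0, -52, 71, 0, 0.6],
  [0, -46, 71, 0, 0.6],
  [0, -40, 71, 0, 0.6],
  [0, -35, 71, 0, 0.6],
  [0, -31, 71, 0, 0.6],
  [0, -31, 71, 0, 0.6],
], newtons=25)

```text
t: 10.82
eef_pos: [0.504, -0.034, 0.1137]
tool_rot: [-0.003, 0.783, 0.622, -0.003]
contact_force: [-7.8, 2.4, -5.3]
gripper_width: 0.505
```

```bash
python3 - <<'E'
from look import *
o=bot.get_obs(); print(o['t'],o['q'].round(3),o['eef_pos'].round(4),o['tool_rot'].round(4),o['contact_force'].round(2),o['torque'].round(2),o['gripper_width'])
c=grab('side','j')
f=c['frame'][100:260,130:300,::-1]; cv2.imwrite('pics/sj.png',cv2.resize(f,None,fx=3.5,fy=3.5,interpolation=cv2.INTER_CUBIC))
E
```

```text
10.8167 [-0.316  0.409  0.32   2.088 -0.202  0.682  1.482] [ 0.504  -0.034   0.1137] [-0.003   0.7827  0.6224 -0.003 ] [-7.79  2.4  -5.25] [ 0.46  2.13 -0.03] 0.5052977636944427
```

View pics/sj.png

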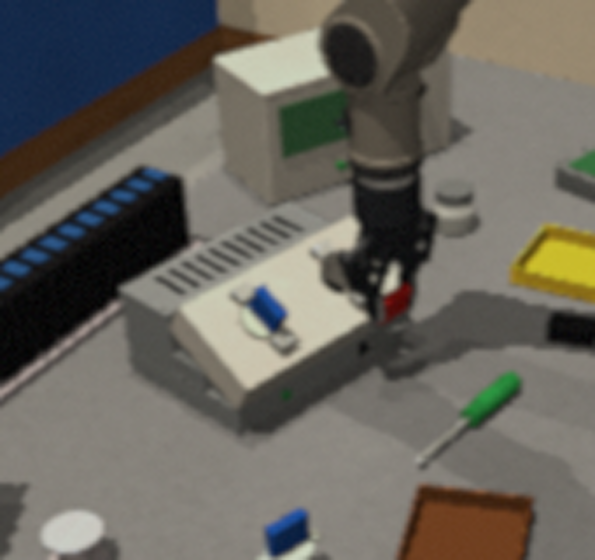

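```bash
python3 - <<'E'
from look import *
c=grab('wrist','k')
W=cloud(c,True);m=masks(c)['red'];k,l,s,ce=cv2.connectedComponentsWithStats(m.astype(np.uint8));i=1+np.argmax(s[1:,4])
P=W[l==i];P=P[np.isfinite(P[:,0])]
for j in range(4):
    mm=P.mean(0);u,sv,v=np.linalg.svd(P-mm,full_matrices=False);d=(P-mm)@v[2];P=P[np.abs(d)<max(.0012,1.5*d.std())]
n=v[2]*np.sign(v[2,2]);print(mm,n,np.degrees(np.arccos(n[2])),len(P))
E
```

```text
[ 0.49602579 -0.03281555  0.12089823] [-0.30882149  0.07523289  0.94813992] 18.533148924550172 2061
```

View pics/wrist_k.png

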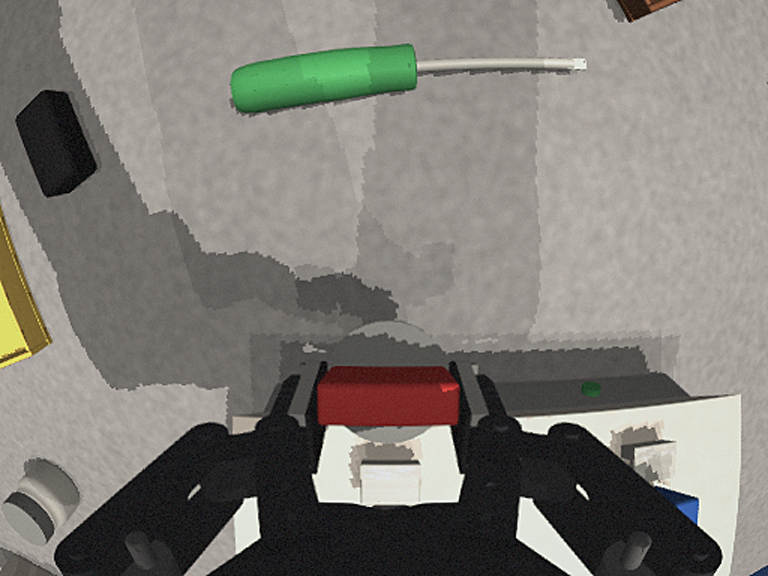

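>>> step_arm([
  [0, 4, 0, 0, 0.6],
  [0, 8, 0, 0, 0.6],
  [0, 12, 0, 0, 0.6],
  [0, 14, 0, 0, 0.6],
  [0, 14, 0, 0, 0.6],
], newtons=20)

```text
t: 11.33
eef_pos: [0.5164, -0.0368, 0.1137]
tool_rot: [-0.004, 0.783, 0.622, -0.004]
contact_force: [-12.1, 3.3, 0.1]
gripper_width: 0.504
```

```bash
cat >> look.py <<'E'
def fintop(c,col):
    W=cloud(c,True);m=masks(c)[col];k,l,s,ce=cv2.connectedComponentsWithStats(m.astype(np.uint8));i=1+np.argmax(s[1:,4])
    P=W[l==i];P=P[np.isfinite(P[:,0])]
    for j in range(6):
        mm=P.mean(0);u,sv,v=np.linalg.svd(P-mm,full_matrices=False);d=(P-mm)@v[2];P=P[np.abs(d)<max(.0012,1.5*d.std())]
    n=v[2]*np.sign(v[2,2]);print(col,'plane',mm.round(4),n.round(3),'tilt',np.degrees(np.arccos(n[2])).round(1),len(P),'long',v[0].round(3))
def st():
    o=bot.get_obs(); a=np.degrees(2*np.arctan2(o['tool_rot'][2],o['tool_rot'][1])); print('t',round(o['t'],2),'q',o['q'].round(3),'p',o['eef_pos'].round(4),'ang',a.round(2),'F',o['contact_force'].round(1),'M',o['torque'].round(2),'w',round(o['gripper_width'],3))
E
python3 - <<'E'
from look import *
st()
c=grab('wrist','l'); fintop(c,'red')
E
```

```text
t 11.33 q [-0.305  0.427  0.319  2.058 -0.206  0.697  1.491] p [ 0.5164 -0.0368  0.1137] ang 76.99 F [-12.1   3.3   0.1] M [ 0.6   2.86 -0.01] w 0.504
red plane [ 0.5024 -0.034   0.1145] [-0.974  0.224  0.023] tilt 88.7 1781 long [-0.224 -0.975  0.009]
```

Now upright: the fin's side face is within 1.3° of vertical. Next, the tray's exact pose.

```bash
python3 - <<'E'
from look import *
for n,fi in [('wrist_b',True),('scene_a',False),('side_a',False)]:
    c=pickle.load(open(n+'.pkl','rb'));W=cloud(c,fi)
    H=hsv(c);m=(H[...,0]>22)&(H[...,0]<34)&(H[...,1]>140)&np.isfinite(W[...,0])&(np.abs(W[...,0]-.42)<.12)&(np.abs(W[...,1]+.345)<.12)&(W[...,2]<.04)
    k,l,s,ce=cv2.connectedComponentsWithStats(m.astype(np.uint8));i=1+np.argmax(s[1:,4]);P=W[l==i]
    print(n,len(P),cv2.minAreaRect((P[:,:2]*1000).astype(np.float32)),P[:,2].min(),P[:,2].max())
    fl=P[P[:,2]<.010];print(' floor',cv2.minAreaRect((fl[:,:2]*1000).astype(np.float32)))
E
```

```text
wrist_b 362 ((424.2137145996094, -345.1961669921875), (119.06525421142578, 113.45712280273438), 4.558167934417725) 0.003609171124989997 0.028633523973190418
 floor ((454.18902587890625, -381.1144714355469), (112.77700805664062, 54.236305236816406), 41.76384735107422)
scene_a 687 ((413.53619384765625, -347.08355712890625), (160.2676544189453, 129.26441955566406), 5.044876575469971) -0.006235103339254231 0.03325881139406537
 floor ((412.0594787597656, -351.45733642578125), (157.43722534179688, 120.7015380859375), 6.021935939788818)
side_a 451 ((425.0512390136719, -338.5323486328125), (122.118896484375, 141.53785705566406), 3.8131601810455322) -0.0048901734448886965 0.029277342518473182
 floor ((425.630859375, -341.61895751953125), (119.64292907714844, 128.177001953125), 5.888313293457031)
```

>>> step_arm([
  [0, -30, 0, 0, 0.6],
  [-10, -40, -40, 0, 0.6],
  [-45, -38, -60, 0, 0.6],
  [-80, -36, -60, 0, 0.6],
  [-115, -34, -60, 0, 0.6],
  [-150, -32, -60, 0, 0.6],
  [-185, -30, -60, 0, 0.6],
  [-220, -28, -60, 0, 0.6],
  [-255, -25, -60, 0, 0.6],
  [-290, -23, -60, 0, 0.6],
  [-320, -22, -60, 0, 0.6],
  [-320, -22, -30, 0, 0.6],
  [-320, -22, 0, 0, 0.6],
  [-320, -22, 15, 0, 0.6],
  [-320, -22, 25, 0, 0.6],
  [-320, -22, 25, 0, 0.6],
])

```text
t: 12.72
eef_pos: [0.4273, -0.3444, 0.0885]
tool_rot: [-0.001, 0.783, 0.622, -0.0]
contact_force: [-0.2, -0.1, -0.9]
gripper_width: 0.507
```

```bash
python3 - <<'E'
from look import *
st()
c=grab('wrist','m'); fintop(c,'red'); grab('side','m')
f=pickle.load(open('side_m.pkl','rb'))['frame'][80:240,220:390,::-1]; cv2.imwrite('pics/sm.png',cv2.resize(f,None,fx=3.5,fy=3.5,interpolation=cv2.INTER_CUBIC))
E
```

```text
t 12.72 q [ 0.256  0.519  0.396  2.01  -0.312  0.672  2.196] p [ 0.4273 -0.3444  0.0885] ang 77.0 F [-0.2 -0.1 -0.9] M [ 0.06 -0.    0.01] w 0.507
red plane [ 0.4133 -0.3413  0.0892] [-0.974  0.225  0.006] tilt 89.7 1824 long [-0.224 -0.973  0.054]
```

View pics/wrist_m.png

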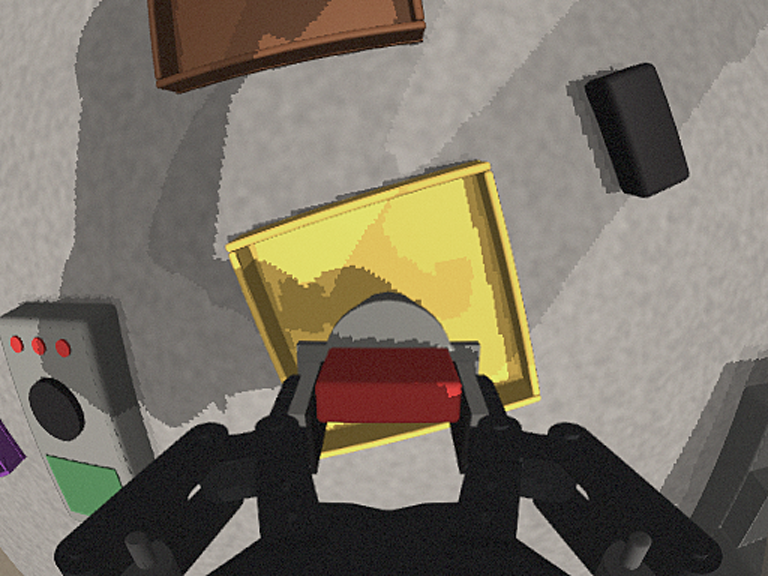

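View pics/sm.png

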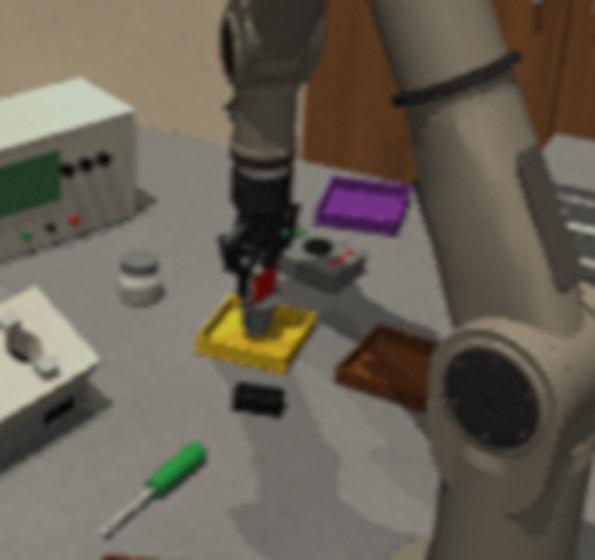

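>>> step_arm([
  [0, -3, 5, 0, 0.6],
  [0, -3, 8, 0, 0.6],
  [0, -3, 10, 0, 0.6],
  [0, -3, 12, 0, 0.6],
  [0, -3, 12, 0, 0.6],
])

```text
t: 13.23
eef_pos: [0.4246, -0.3435, 0.0774]
tool_rot: [0.0, 0.783, 0.623, 0.0]
contact_force: [0.3, 0.2, -1.3]
gripper_width: 0.507
```

```bash
python3 - <<'E'
from look import *
st()
c=grab('wrist','n'); fintop(c,'red')
E
```

```text
t 13.23 q [ 0.266  0.533  0.386  2.021 -0.323  0.645  2.208] p [ 0.4246 -0.3435  0.0774] ang 77.0 F [ 0.3  0.2 -1.3] M [-0.03  0.07 -0.  ] w 0.507
red plane [ 0.4104 -0.3408  0.0777] [-0.975  0.224  0.   ] tilt 90.0 1843 long [-0.224 -0.974  0.032]
```

>>> step_arm([
  [0, 0, 1.5, 0, 0.6],
  [0, 0, 3, 0, 0.6],
  [0, 0, 4, 0, 0.6],
  [0, 0, 4, 0, 0.6],
])

```text
t: 13.62
eef_pos: [0.427, -0.3444, 0.0761]
tool_rot: [0.002, 0.783, 0.623, 0.002]
contact_force: [-0.1, 3.9, 22.6]
gripper_width: 0.503
```

Foot on the floor of the tray (22 N). Easing off, letting go and rising.

>>> step_arm([
  [0, 0, -2, 0, 0.6],
  [0, 0, -2, 0, 0.45],
  [0, 0, -2, 0, 0.35],
  [0, 0, -2, 0, 0.25],
  [0, 0, -2, 0, 0.25],
  [0, 0, -30, 0, 0.25],
  [0, 0, -70, 0, 0.2],
  [0, 0, -110, 0, 0.0],
  [0, 0, -150, 0, 0.0],
  [0, 0, -150, 0, 0.0],
])

```text
t: 14.45
eef_pos: [0.4271, -0.3465, 0.2305]
tool_rot: [0.005, 0.783, 0.622, 0.002]
contact_force: [0.6, -1.2, 0.6]
gripper_width: 1.002
```

```bash
python3 - <<'E'
from look import *
st()
c=grab('wrist','o'); fintop(c,'red')
W=cloud(c,True);blobs(c,W,masks(c))
E
```

```text
t 14.45 q [ 0.163  0.312  0.499  1.916 -0.184  0.946  2.091] p [ 0.4271 -0.3465  0.2305] ang 76.93 F [ 0.6 -1.2  0.6] M [-0.05 -0.08 -0.02] w 1.002
red plane [ 0.4215 -0.3438  0.0853] [-0.115  0.027  0.993] tilt 6.8 452 long [0.248 0.969 0.003]
red 705 [262. 180.] med [ 0.4206 -0.3428  0.0852] min [ 0.411 -0.365  0.056] max [ 0.432 -0.322  0.087]
red 38 [ 89. 181.] med [ 0.3849 -0.5532  0.0373] min [ 0.381 -0.558  0.036] max [ 0.39  -0.549  0.039]
red 40 [102. 181.] med [ 0.3896 -0.5337  0.0373] min [ 0.386 -0.539  0.036] max [ 0.394 -0.53   0.039]
red 41 [116. 181.] med [ 0.394  -0.5145  0.0373] min [ 0.39  -0.519  0.036] max [ 0.398 -0.51   0.039]
```

View pics/wrist_o.png

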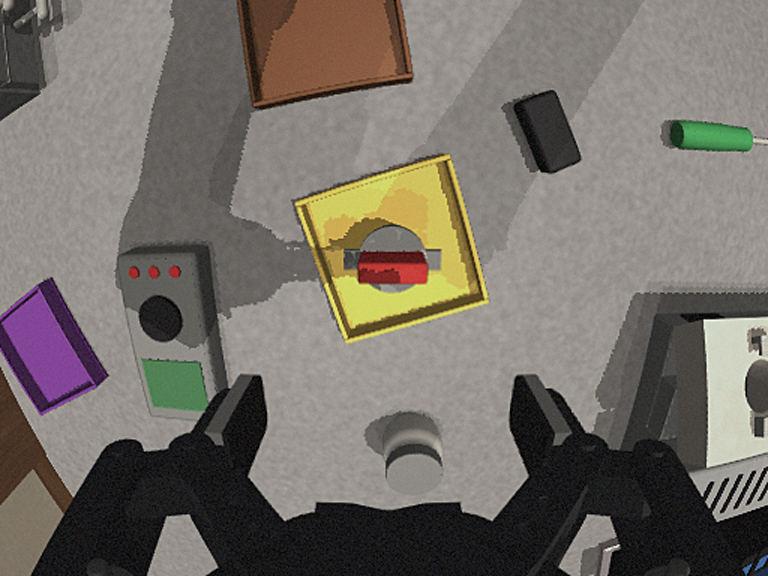

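The spent cartridge stands upright in the yellow tray: its top is at z 0.085, and it appears at (392,265) in the 768-wide picture. Now over to the loose blue one.

>>> step_arm([
  [323, -37, -20, 0, 0],
  [323, -37, -20, 0, 0],
  [323, -37, -20, 0, 0],
  [323, -37, -20, 0, 0],
  [323, -37, -20, 0, 0],
  [323, -37, -20, 0, 0],
  [323, -37, -20, 0, 0],
  [323, -37, -20, 0, 0],
  [628, -152, -20, 0, 0],
  [628, -152, -20, 0, 0],
  [628, -152, -20, 0, 0],
  [628, -152, -20, 0, 0],
  [628, -152, -20, 0, 0],
  [628, -152, -20, 0, 0],
  [628, -152, -20, 0, 0],
  [628, -152, -20, 0, 0],
  [628, -152, -20, 0, 0],
  [628, -152, -20, 0, 0],
])

```text
t: 16.0
eef_pos: [0.4162, 0.3043, 0.2419]
tool_rot: [-0.0, 0.781, 0.624, -0.001]
contact_force: [0.5, -1.1, -0.4]
gripper_width: 1.002
```

```bash
python3 - <<'E'
from look import *
st()
c=grab('wrist','p')
W=cloud(c,True);blobs(c,W,masks(c))
m=masks(c)['blue']&(np.abs(W[...,2]-.081)<.004); P=W[m]; print(cv2.minAreaRect((P[:,:2]*1000).astype(np.float32)),len(P))
# flange ring
x,y,z=W[...,0],W[...,1],W[...,2]
m=(np.abs(z-.0463)<.004)&(np.hypot(x-.42,y-.3)<.05); P=W[m]; print('flange',len(P),cv2.minAreaRect((P[:,:2]*1000).astype(np.float32)),P[:,2].mean())
E
```

```text
t 16.0 q [-0.807  0.228  0.063  1.948 -0.018  0.969  0.614] p [0.4162 0.3043 0.2419] ang 77.25 F [ 0.5 -1.1 -0.4] M [-0.04  0.   -0.01] w 1.002
blue 76 [261. 191.] med [0.4226 0.3042 0.0815] min [0.416 0.28  0.078] max [0.429 0.323 0.083]
blue 33 [120. 356.] med [0.5924 0.0761 0.1232] min [0.579 0.074 0.109] max [0.598 0.079 0.133]
blue 95 [110. 366.] med [0.5869 0.0677 0.1405] min [0.573 0.061 0.131] max [0.608 0.079 0.152]
blue 17 [121. 368.] med [0.6047 0.073  0.1301] min [0.595 0.07  0.125] max [0.616 0.075 0.137]
((417.7265625, 301.9317626953125), (42.094032287597656, 12.237651824951172), 72.11408996582031) 142
flange 906 ((418.4240417480469, 301.7195129394531), (63.968841552734375, 48.03712844848633), 40.17860412597656) 0.04678231874185916
```

View pics/wrist_p.png

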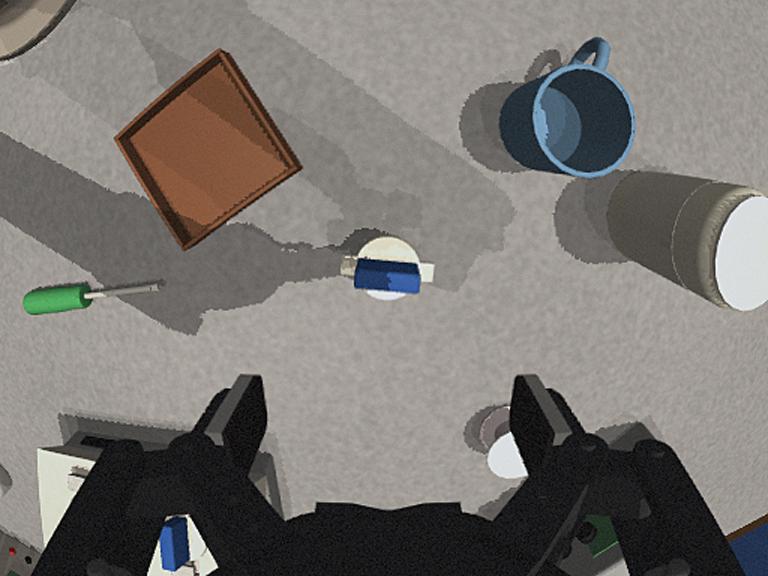

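>>> step_arm([
  [-2, 2.3, 40, 5.1, 0.2],
  [-2, 2.3, 80, 5.1, 0.2],
  [-2, 2.3, 115, 5.1, 0.2],
  [-2, 2.3, 140, 5.1, 0.2],
  [-2, 2.3, 140, 5.1, 0.2],
  [-2, 2.3, 140, 5.1, 0.2],
])

```text
t: 16.55
eef_pos: [0.4191, 0.2978, 0.1025]
tool_rot: [0.001, 0.81, 0.586, -0.002]
contact_force: [-0.2, 0.3, 1.0]
gripper_width: 0.799
```

```bash
python3 - <<'E'
from look import *
st()
c=grab('wrist','q')
W=cloud(c,True)
m=masks(c)['blue']&(np.abs(W[...,2]-.081)<.004)&(W[...,0]<.5); P=W[m]; print(cv2.minAreaRect((P[:,:2]*1000).astype(np.float32)),len(P))
E
```

```text
t 16.55 q [-0.793  0.423  0.065  2.064 -0.043  0.66   0.553] p [0.4191 0.2978 0.1025] ang 71.75 F [-0.2  0.3  1. ] M [-0.03 -0.05  0.05] w 0.799
((417.84381103515625, 302.38323974609375), (42.769264221191406, 13.404245376586914), 72.10321044921875) 553
```

View pics/wrist_q.png

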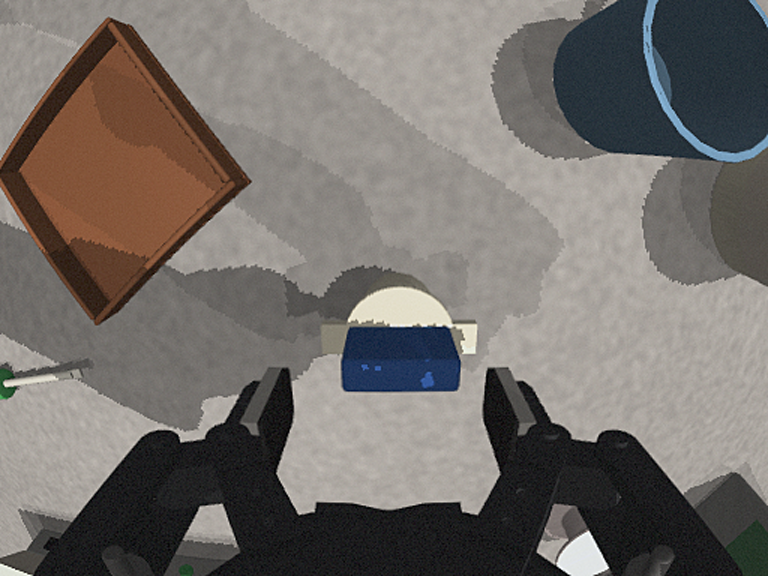

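The loose blue cartridge's fin is at (401,360) in the 768-wide picture, between the jaws and about 4 mm off centre. I'll correct that, go down and grip its ends.

>>> step_arm([
  [4, -2.7, 15, 0, 0.2],
  [4, -2.7, 29, 0, 0.25],
  [4, -2.7, 29.5, 0, 0.35],
  [4, -2.7, 29.5, 0, 0.45],
  [4, -2.7, 29.5, 0, 0.6],
  [4, -2.7, 29.5, 0, 0.6],
  [4, -2.7, 29.5, 0, 0.6],
], newtons=25)

```text
t: 17.18
eef_pos: [0.4189, 0.3048, 0.0754]
tool_rot: [0.0, 0.81, 0.587, 0.001]
contact_force: [-1.2, -1.9, 8.0]
gripper_width: 0.51
```

```bash
python3 - <<'E'
from look import *
st()
c=grab('wrist','r')
W=cloud(c,True)
m=masks(c)['blue']&(np.abs(W[...,2]-.081)<.003)&(W[...,0]<.5); P=W[m]; print(cv2.minAreaRect((P[:,:2]*1000).astype(np.float32)),len(P))
E
```

```text
t 17.18 q [-0.797  0.472  0.059  2.071 -0.047  0.598  0.548] p [0.4189 0.3048 0.0754] ang 71.85 F [-1.2 -1.9  8. ] M [-0.55  0.23  0.04] w 0.51
((418.3438415527344, 304.2666015625), (42.76353073120117, 14.046578407287598), 73.4456558227539) 630
```

View pics/wrist_r.png

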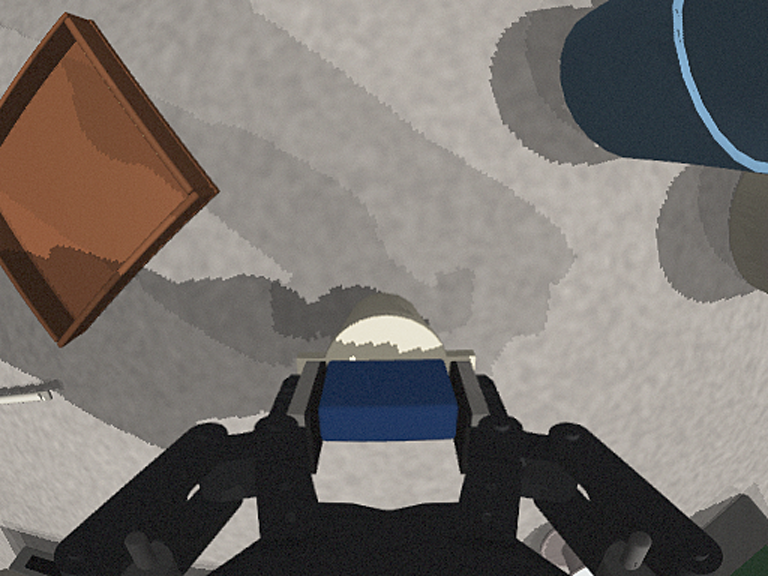

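>>> step_arm([
  [0, 0, -40, 0, 0.6],
  [0, 0, -80, 0, 0.6],
  [0, 0, -120, 0, 0.6],
  [0, 0, -160, -2, 0.6],
  [-20, 25, -185, -5.1, 0.6],
  [-280.4, 351.4, -185, -5.1, 0.6],
  [-280.4, 351.4, -185, -5.1, 0.6],
  [-280.4, 351.4, -185, -5.1, 0.6],
  [-280.4, 351.4, -185, -5.1, 0.6],
  [-280.4, 351.4, -185, -5.1, 0.6],
  [-280.4, 351.4, -185, -5.1, 0.6],
  [-280.4, 351.4, -185, -5.1, 0.6],
  [-280.4, 351.4, -185, -5.1, 0.6],
  [-280.4, 351.4, -185, -5.1, 0.6],
  [-280.4, 351.4, -185, -5.1, 0.6],
  [-280.4, 351.4, -185, -5.1, 0.6],
  [-280.4, 351.4, -185, -5.1, 0.6],
  [-280.4, 351.4, -185, -5.1, 0.6],
])

```text
t: 18.73
eef_pos: [0.6647, -0.0708, 0.2589]
tool_rot: [-0.0, 0.783, 0.622, 0.0]
contact_force: [0.2, 0.9, -1.4]
gripper_width: 0.51
```

```bash
python3 - <<'E'
from look import *
st()
c=grab('wrist','s'); fintop(c,'blue'); grab('scene','s')
c=pickle.load(open('scene_s.pkl','rb'));f=c['frame'][160:310,200:370,::-1]; cv2.imwrite('pics/ss.png',cv2.resize(f,None,fx=4,fy=4,interpolation=cv2.INTER_CUBIC))
W=cloud(pickle.load(open('scene_a.pkl','rb')))
# profile of unit along u at unit y ~ -30
o=np.array([.5953,.0067]);u=np.array([.974,-.226]);Y=np.array([.226,.974])
d=W[...,:2]-o; a=d@u; b=d@Y; m=(np.abs(b+15)<1)|(np.abs(b)<.02)
for k in np.arange(.03,.1,.005):
    s=m&(np.abs(a-k)<.0025); print(round(k,3),s.sum(),np.nanmedian(W[...,2][s]).round(4) if s.any() else None)
E
```

```text
t 18.73 q [-0.184  0.471  0.279  1.581 -0.141  1.111  1.473] p [ 0.6647 -0.0708  0.2589] ang 76.96 F [ 0.2  0.9 -1.4] M [0.03 0.01 0.01] w 0.51
blue plane [0.5963 0.0684 0.1404] [-0.116 -0.987  0.11 ] tilt 83.7 202 long [ 0.986 -0.101  0.134]
0.03 16 -0.7467
0.035 13 -0.7442
0.04 19 -0.748
0.045 14 -0.7478
0.05 23 0.1247
0.055 37 0.1269
0.06 56 0.1194
0.065 35 0.1128
0.07 18 0.1088
0.075 4 -0.3163
0.08 6 0.1155
0.085 12 0.1157
0.09 17 0.1158
0.095 10 0.1149
0.1 10 0.1155
```

View pics/ss.png

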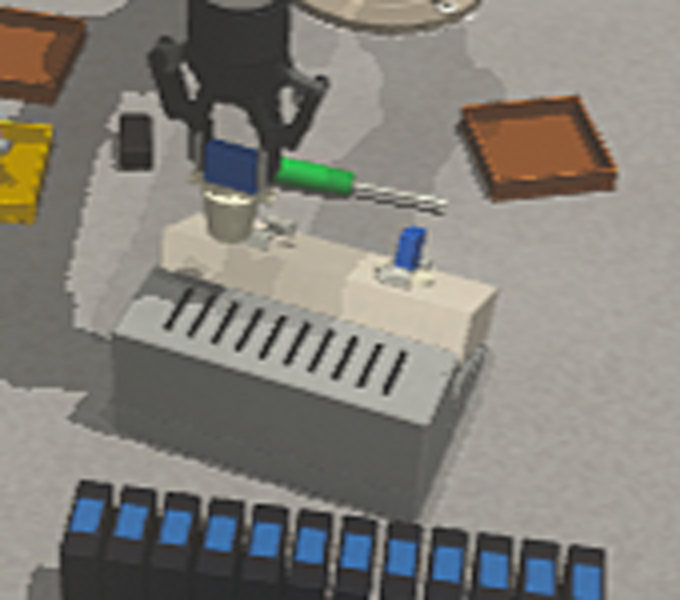

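View pics/wrist_s.png

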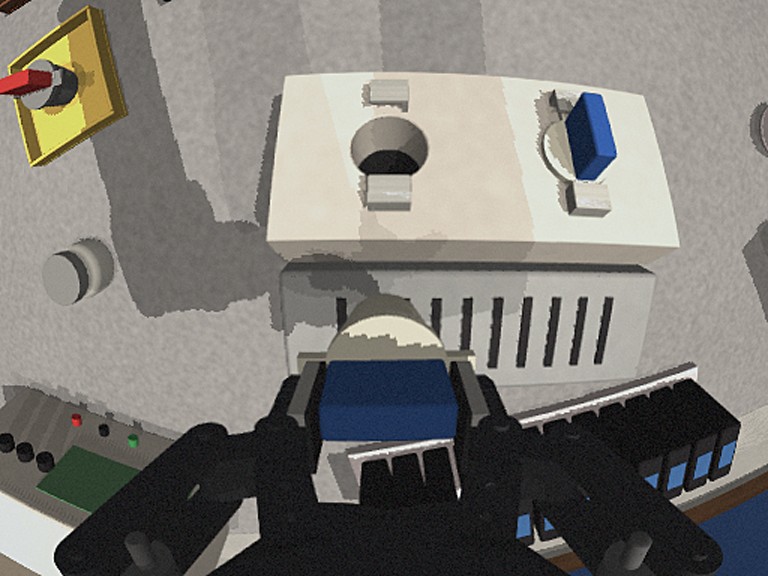

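The slab's back end slopes parallel to the socket axis, so pulling the plug against it will lean the cartridge in the grip to match.

>>> step_arm([
  [0, 0, 35, 0, 0.6],
  [0, 0, 60, 0, 0.6],
  [0, 0, 65, 0, 0.6],
  [0, -5, 65, 0, 0.6],
  [0, -10, 65, 0, 0.6],
  [0, -16, 65, 0, 0.6],
  [0, -22, 65, 0, 0.6],
  [0, -28, 65, 0, 0.6],
  [0, -34, 65, 0, 0.6],
  [0, -38, 65, 0, 0.6],
  [0, -38, 65, 0, 0.6],
], newtons=25)

```text
t: 19.75
eef_pos: [0.6276, -0.0622, 0.1948]
tool_rot: [0.0, 0.783, 0.622, 0.001]
contact_force: [2.8, -1.2, 3.7]
gripper_width: 0.508
```

```bash
cat >> look.py <<'E'
def tiltgrip(c,top):
    # blue points near the TCP: fit planes by normal dir split
    o=bot.get_obs(); W=cloud(c,True); H=hsv(c); m=(H[...,0]>105)&(H[...,0]<128)&(H[...,1]>120)&(np.linalg.norm(np.nan_to_num(W)-o['eef_pos'],axis=-1)<.05)
    u=np.array([.974,-.226,0]);Y=np.array([.226,.974,0]); P=W[m]-o['eef_pos']; a=P@u;b=P@Y;h=P[:,2]
    s=np.abs(b)<.016; a,h=a[s]*1e3,h[s]*1e3
    print(len(a)); 
    for k in np.arange(-40,30,2.):
        q=(a>k-1)&(a<=k+1)
        if q.sum()>5: print(int(k),q.sum(),np.percentile(h[q],[5,50,95]).round(1))
E
python3 - <<'E'
from look import *
st()
c=grab('wrist','t'); fintop(c,'blue'); tiltgrip(c,0)
grab('side','t')
E
```

```text
t 19.75 q [-0.196  0.47   0.265  1.739 -0.147  0.951  1.471] p [ 0.6276 -0.0622  0.1948] ang 77.0 F [ 2.8 -1.2  3.7] M [-0.28 -0.74 -0.05] w 0.508
blue plane [0.5948 0.0682 0.1413] [-0.215 -0.973  0.087] tilt 85.0 301 long [ 0.949 -0.188  0.253]
2300
-8 9 [3.6 4.9 5.3]
-6 461 [-0.2  4.1  5.9]
-4 381 [-4.   5.5  6.8]
-2 394 [-9.   6.3  7.6]
0 345 [-13.4   7.3   8.5]
2 359 [-18.6   8.    9.3]
4 300 [-22.7   8.7   9.7]
6 51 [7.7 8.5 9.1]
```

View pics/wrist_t.png

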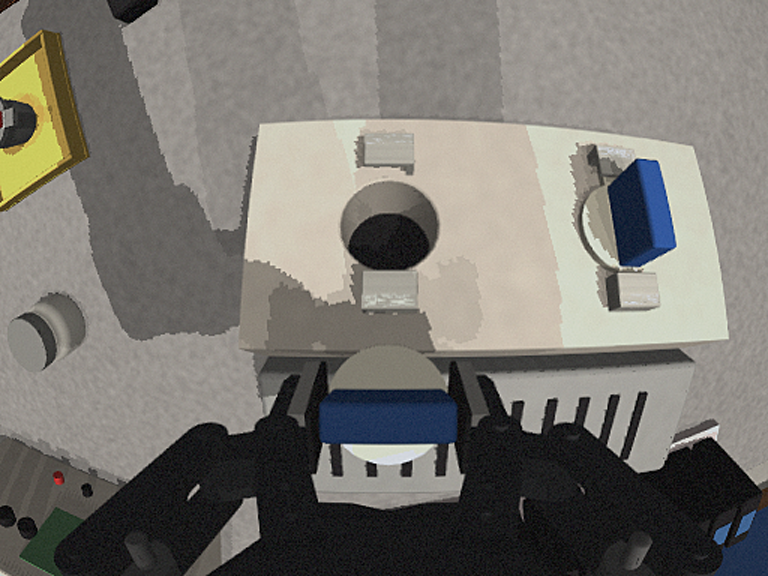

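>>> step_arm([
  [0, -4, 0, 0, 0.6],
  [0, -8, 0, 0, 0.6],
  [0, -10, 0, 0, 0.6],
  [0, -10, 0, 0, 0.6],
])

```text
t: 20.18
eef_pos: [0.6172, -0.0598, 0.1932]
tool_rot: [-0.001, 0.783, 0.623, -0.0]
contact_force: [3.6, -1.7, 0.7]
gripper_width: 0.508
```

```bash
cat >> look.py <<'E'
def tilt2(c,col='blue'):
    from scipy.optimize import least_squares
    o=bot.get_obs(); W=cloud(c,True); H=hsv(c); hu=H[...,0]; m=((hu>105)&(hu<128) if col=='blue' else (hu<8))&(H[...,1]>120)&(np.linalg.norm(np.nan_to_num(W)-o['eef_pos'],axis=-1)<.05)
    u=np.array([.974,-.226,0]);Y=np.array([.226,.974,0]); P=W[m]-o['eef_pos']; a=P@u*1e3;b=P@Y*1e3;h=P[:,2]*1e3
    s=np.abs(b)<16; a,h=a[s],h[s]
    # L-shaped profile: top line normal (-sin,cos), side line normal (-cos,-sin)
    def f(p):
        t=p[0]; d1=-np.sin(t)*(a-p[1])+np.cos(t)*(h-p[2]); d2=-np.cos(t)*(a-p[1])-np.sin(t)*(h-p[2])-7
        return np.where(np.abs(d1)<np.abs(d2),d1,d2)
    best=min((least_squares(f,[t0,0,8],loss='soft_l1',f_scale=.7) for t0 in np.radians([0,10,20,30,40])),key=lambda r:r.cost)
    print('tilt deg',np.degrees(best.x[0]).round(2),'top centre (u,h) rel TCP mm',best.x[1:].round(1),'rms',np.sqrt(np.mean(best.fun**2)).round(2),'b range',np.percentile(b,[1,99]).round(1))
E
python3 - <<'E'
from look import *
st()
c=grab('wrist','u'); tilt2(c)
E
```

```text
t 20.18 q [-0.202  0.457  0.265  1.764 -0.144  0.941  1.466] p [ 0.6172 -0.0598  0.1932] ang 77.01 F [ 3.6 -1.7  0.7] M [-0.13 -0.86  0.03] w 0.508
tilt deg 31.03 top centre (u,h) rel TCP mm [0.1 7. ] rms 0.63 b range [-22.9  21.1]
```

>>> step_arm([
  [0, 5, -10, 0, 0.6],
  [0, 3, -45, 0, 0.6],
  [0, -37, -45, 0, 0.6],
  [0, -77, -45, 0, 0.6],
  [0, -89.4, -35, 0, 0.6],
  [0, -89.4, 3.5, 0, 0.6],
  [0, -89.4, 3.5, 0, 0.6],
  [0, -89.4, 3.5, 0, 0.6],
])

```text
t: 20.9
eef_pos: [0.529, -0.0399, 0.1892]
tool_rot: [-0.002, 0.783, 0.622, -0.003]
contact_force: [0.6, -0.9, -1.0]
gripper_width: 0.51
```

```bash
python3 - <<'E'
from look import *
st()
c=grab('wrist','v'); tilt2(c)
o=bot.get_obs()['eef_pos'][:2]-np.array([.5817,-.0518]); print('u,Y mm', o@[.974,-.226]*1e3, o@[.226,.974]*1e3)
grab('side','v')
c=pickle.load(open('side_v.pkl','rb'))
f=c['frame'][100:260,130:300,::-1]; cv2.imwrite('pics/sv.png',cv2.resize(f,None,fx=3.5,fy=3.5,interpolation=cv2.INTER_CUBIC))
E
```

```text
t 20.9 q [-0.258  0.323  0.263  1.974 -0.109  0.864  1.407] p [ 0.529  -0.0399  0.1892] ang 76.99 F [ 0.6 -0.9 -1. ] M [ 0.01  0.01 -0.04] w 0.51
tilt deg 31.16 top centre (u,h) rel TCP mm [-1.7  5.6] rms 0.65 b range [-22.6  20.8]
u,Y mm -52.330244723839 -0.18795823111924911
```

View pics/wrist_v.png

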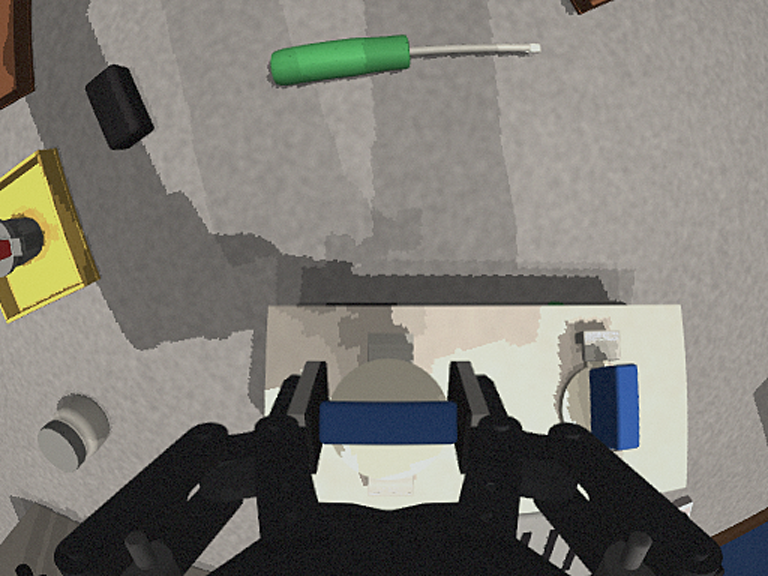

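View pics/sv.png

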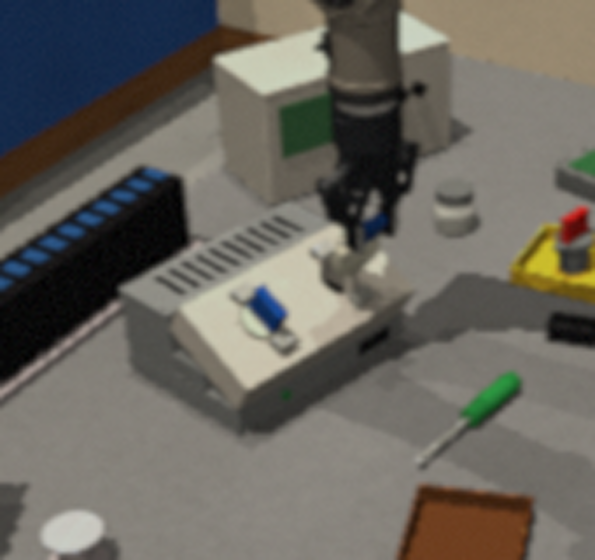

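The lean in the grip is 31° and the axis is within about 1 mm of the socket's. Inserting along the axis.

>>> step_arm([
  [1, 6, 10, 0, 0.6],
  [1, 11, 18.5, 0, 0.6],
  [1, 15, 25.5, 0, 0.6],
  [1, 18, 30.5, 0, 0.6],
  [1, 21, 35.5, 0, 0.6],
  [1, 24, 40.5, 0, 0.6],
  [1, 26, 44, 0, 0.6],
  [1, 26, 44, 0, 0.6],
])

```text
t: 21.67
eef_pos: [0.5565, -0.045, 0.1454]
tool_rot: [-0.0, 0.783, 0.622, -0.0]
contact_force: [-0.4, 1.1, -0.8]
gripper_width: 0.505
```

```bash
python3 - <<'E'
from look import *
st()
c=grab('wrist','w'); tilt2(c)
o=bot.get_obs()['eef_pos'][:2]-np.array([.5817,-.0518]); print('u,Y mm', o@[.974,-.226]*1e3, o@[.226,.974]*1e3)
E
```

```text
t 21.67 q [-0.227  0.424  0.248  1.948 -0.143  0.788  1.445] p [ 0.5565 -0.045   0.1454] ang 76.99 F [-0.4  1.1 -0.8] M [ 0.02  0.05 -0.05] w 0.505
tilt deg 31.43 top centre (u,h) rel TCP mm [0.1 6.6] rms 0.62 b range [-22.7  20.9]
u,Y mm -26.13481260443566 0.9351877017082288
```

View pics/wrist_w.png

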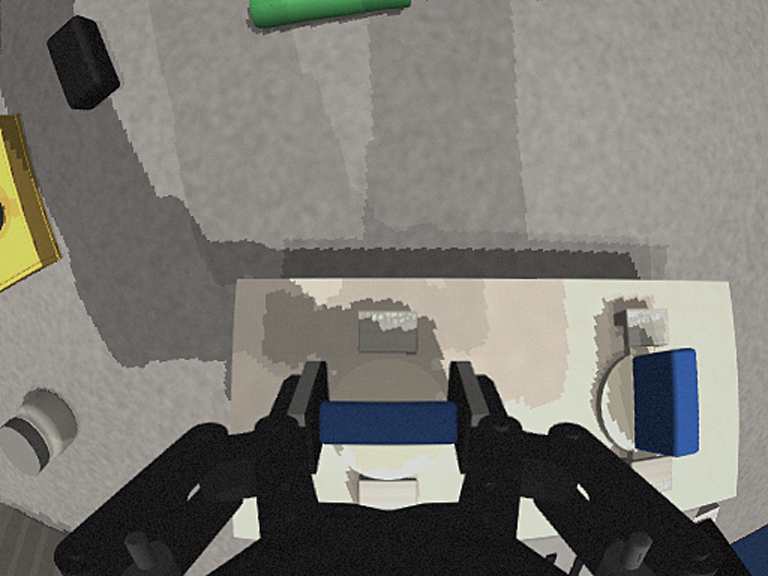

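>>> step_arm([
  [0, 3, 5.2, 0, 0.6],
  [0, 5, 8.7, 0, 0.6],
  [0, 6.5, 11.3, 0, 0.6],
  [0, 7, 12.3, 0, 0.6],
  [0, 7.5, 13.3, 0, 0.6],
  [0, 7.5, 13.3, 0, 0.6],
])

```text
t: 22.22
eef_pos: [0.5633, -0.0464, 0.1344]
tool_rot: [-0.001, 0.783, 0.622, -0.0]
contact_force: [-9.0, 1.1, 16.4]
gripper_width: 0.511
```

```bash
python3 - <<'E'
from look import *
st()
c=grab('wrist','x'); tilt2(c)
o=bot.get_obs()['eef_pos'][:2]-np.array([.5817,-.0518]); print('u,Y mm', o@[.974,-.226]*1e3, o@[.226,.974]*1e3)
W=cloud(c,True); 
n=np.array([-.487,.113,.866]);z=(W-np.array([.5953,.0067,.1063]))@n*1e3
f=c['frame'][:,:,::-1].copy(); 
sc=np.array([.5817,-.0518,.1063]);d=W-sc; X=np.array([.8435,-.1957,.5]);Y=np.array([.226,.974,0]); a=d@X*1e3;b=d@Y*1e3
for sgn in (1,-1):
    m=(np.abs(b)<12)&(sgn*a>11)&(sgn*a<22); print('flange side',sgn,m.sum(),np.nanpercentile(z[m],[10,50,90]).round(1) if m.any() else '')
m=(np.abs(a)<35)&(b>40)&(b<80); print('face',np.nanmedian(z[(np.abs(a)<20)&(b>28)&(b<45)]))
E
```

```text
t 22.22 q [-0.218  0.45   0.243  1.938 -0.152  0.773  1.455] p [ 0.5633 -0.0464  0.1344] ang 76.99 F [-9.   1.1 16.4] M [0.21 1.8  0.02] w 0.511
tilt deg 31.1 top centre (u,h) rel TCP mm [-0.   7.1] rms 0.61 b range [-22.4  20.9]
u,Y mm -19.167506183775945 1.1115987980006625
flange side 1 4393 [  6.3  93.3 108.2]
flange side -1 755 [4.  5.  5.8]
face 65.4293979096573
```

View pics/wrist_x.png

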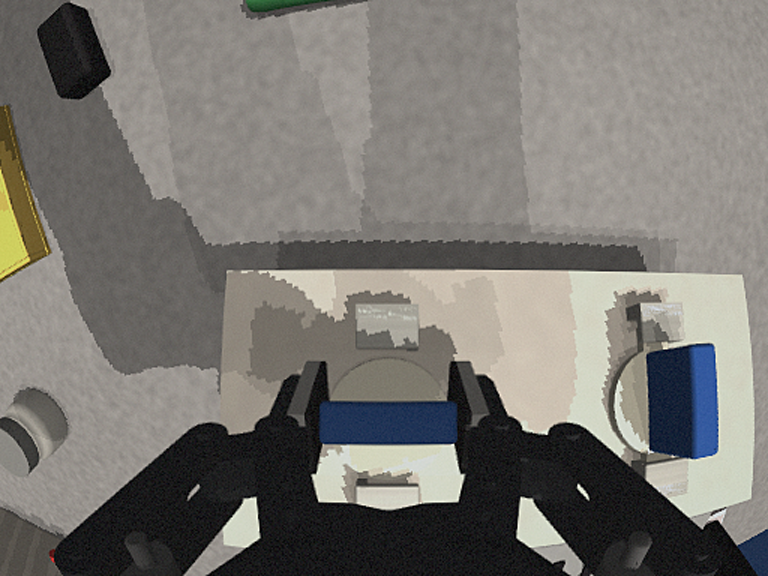

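Seated flat: flange top at 5 mm and a 19 N press along the axis. Letting go, rising and turning the jaws to straddle the fin.

>>> step_arm([
  [0, 0, -1, 0, 0.5],
  [0, 0, -2, 0, 0.35],
  [0, 0, -2, 0, 0.3],
  [0, 0, -30, 0, 0.3],
  [-1.2, 2.1, -50, 6, 0.3],
  [-1.2, 2.1, -50, 13, 0.4],
  [-1.2, 2.1, -50, 20, 0.5],
  [-1.2, 2.1, -50, 27, 0.5],
  [-1.2, 2.1, -50, 34, 0.5],
  [-1.2, 2.1, -50, 41, 0.5],
  [-1.2, 2.1, -50, 48, 0.5],
  [-1.2, 2.1, -50, 55, 0.5],
  [-1.2, 2.1, -50, 62, 0.5],
  [-1.2, 2.1, -50, 69, 0.5],
  [-1.2, 2.1, -50, 76, 0.5],
  [-1.2, 2.1, -50, 83, 0.5],
  [-1.2, 2.1, -50, 90, 0.5],
  [-1.2, 2.1, -50, 90, 0.5],
  [-1.2, 2.1, -50, 90, 0.5],
], newtons=40)

```text
t: 23.85
eef_pos: [0.5658, -0.0481, 0.1828]
tool_rot: [0.0, 0.994, -0.111, 0.0]
contact_force: [-0.2, 0.8, 0.6]
gripper_width: 0.498
```

```bash
python3 - <<'E'
from look import *
st()
c=grab('wrist','y')
W=cloud(c,True);blobs(c,W,masks(c)); fintop(c,'blue')
E
```

```text
t 23.85 q [-0.516  0.441  0.638  1.917 -0.332  0.89   0.066] p [ 0.5658 -0.0481  0.1828] ang -12.78 F [-0.2  0.8  0.6] M [ 0.04  0.03 -0.03] w 0.498
blue 1151 [265.  30.] med [0.5945 0.0684 0.1412] min [0.571 0.057 0.123] max [0.624 0.079 0.152]
blue 1115 [263. 227.] med [ 0.5684 -0.044   0.1401] min [ 0.554 -0.07   0.117] max [ 0.587 -0.025  0.145]
blue 24 [272. 195.] med [ 0.5781 -0.0282  0.1262] min [ 0.575 -0.032  0.12 ] max [ 0.58  -0.028  0.134]
blue plane [0.5956 0.0684 0.1408] [-0.208 -0.966  0.154] tilt 81.1 535 long [-0.967  0.179 -0.181]
```

View pics/wrist_y.png

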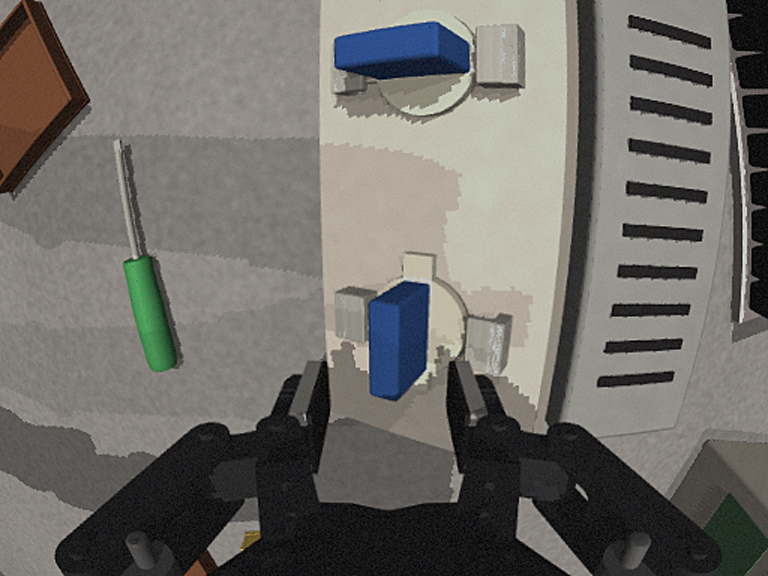

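>>> step_arm([
  [0, 0, 15, 0, 0.5],
  [0, 0, 26, 0, 0.6],
  [0, 0, 29, 0, 0.67],
  [0, 0, 29, 0, 0.67],
  [0, 0, 29, 6, 0.67],
  [0, 0, 29, 12, 0.67],
  [0, 0, 29, 18, 0.67],
  [0, 0, 29, 24, 0.67],
  [0, 0, 29, 30, 0.67],
  [0, 0, 29, 36, 0.67],
  [0, 0, 30, 42, 0.67],
  [0, 0, 31, 48, 0.67],
  [0, 0, 32, 54, 0.68],
  [0, 0, 33, 60, 0.69],
  [0, 0, 33, 60, 0.69],
])

```text
t: 25.15
eef_pos: [0.5638, -0.0475, 0.1506]
tool_rot: [0.0, 0.803, -0.596, -0.003]
contact_force: [-9.4, 3.7, 12.6]
gripper_width: 0.311
```

```bash
python3 - <<'E'
from look import *
st()
c=grab('wrist','z')
E
```

```text
t 25.15 q [-0.673  0.577  0.885  1.952 -0.576  0.891 -0.763] p [ 0.5638 -0.0475  0.1506] ang -73.21 F [-9.4  3.7 12.6] M [0.62 2.   0.22] w 0.311
```

View pics/wrist_z.png

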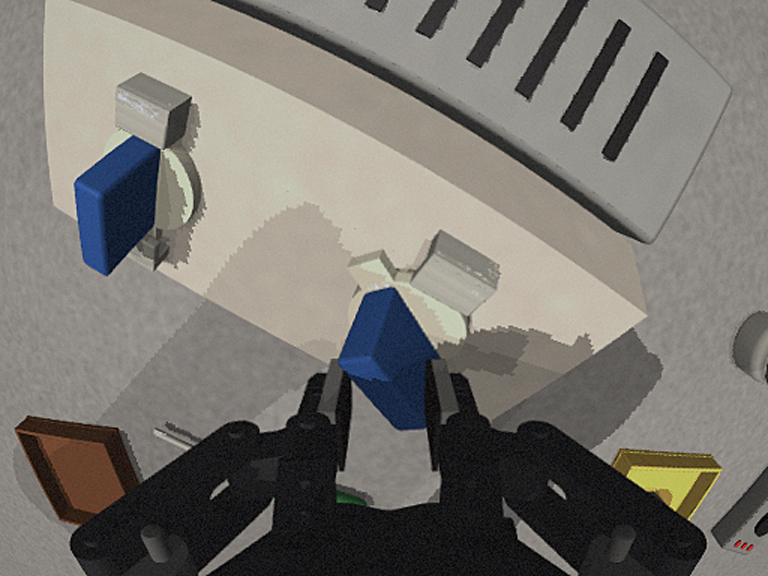

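>>> step_arm([
  [0, 0, 0, 5, 0.69],
  [0, 0, 0, 10, 0.69],
  [0, 0, 0, 15, 0.69],
  [0, 0, 0, 20, 0.7],
  [0, 0, 0, 25, 0.7],
  [0, 0, 0, 30, 0.7],
  [0, 0, 0, 30, 0.7],
])

```text
t: 25.78
eef_pos: [0.5654, -0.0473, 0.1501]
tool_rot: [-0.0, -0.622, 0.783, 0.001]
contact_force: [-2.2, 2.7, 2.8]
gripper_width: 0.301
```

```bash
python3 - <<'E'
from look import *
st()
c=grab('wrist','aa')
E
```

```text
t 25.78 q [-0.748  0.648  1.017  1.955 -0.691  0.938 -1.18 ] p [ 0.5654 -0.0473  0.1501] ang 256.93 F [-2.2  2.7  2.8] M [0.54 0.49 0.1 ] w 0.301
```

View pics/wrist_aa.png

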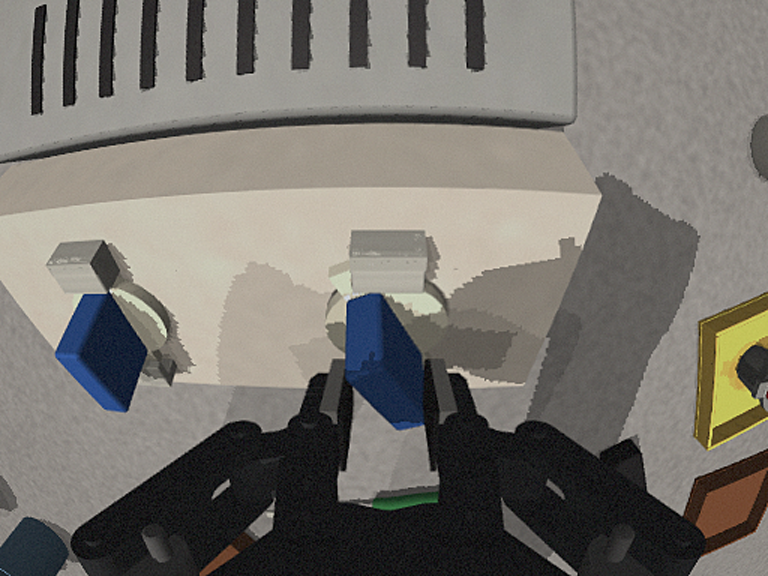

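Jaws now flush with the locked direction. Closing them will swing the fin the rest of the way under the hooks, followed by a little extra clockwise turn against the stop.

>>> step_arm([
  [0, 0, 0, 0, 0.74],
  [0, 0, 0, 0, 0.78],
  [0, 0, 0, 0, 0.82],
  [0, 0, 0, 0, 0.88],
  [0, 0, 0, 0, 0.88],
  [0, 0, 0, 0, 0.88],
], newtons=40)

```text
t: 26.33
eef_pos: [0.5657, -0.0485, 0.15]
tool_rot: [0.0, -0.622, 0.783, -0.0]
contact_force: [-0.2, 0.1, -0.2]
gripper_width: 0.147
```

```bash
python3 - <<'E'
from look import *
st()
c=grab('wrist','ab')
E
```

```text
t 26.33 q [-0.747  0.648  1.017  1.955 -0.691  0.936 -1.178] p [ 0.5657 -0.0485  0.15  ] ang 256.99 F [-0.2  0.1 -0.2] M [-0.02 -0.05  0.04] w 0.147
```

View pics/wrist_ab.png

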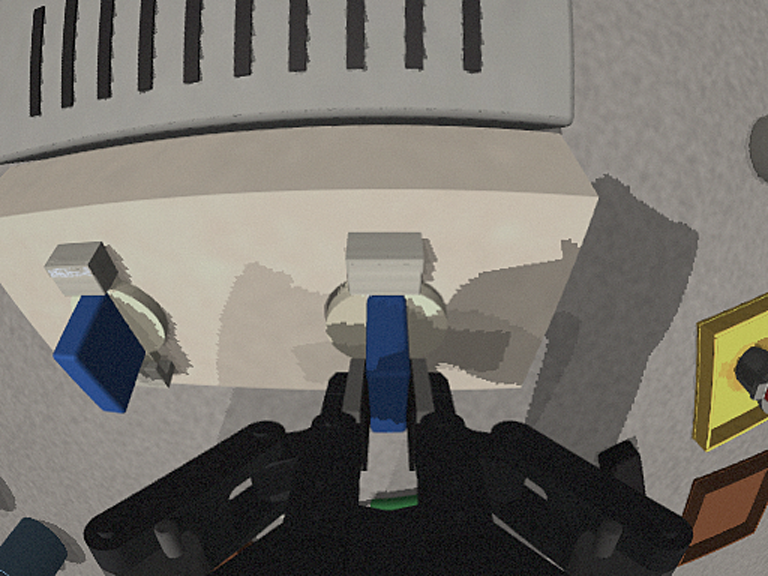

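>>> step_arm([
  [0, 0, 0, 2, 0.88],
  [0, 0, 0, 4, 0.88],
  [0, 0, 0, 6, 0.88],
  [0, 0, 0, 6, 0.88],
])

```text
t: 26.72
eef_pos: [0.5662, -0.0471, 0.1501]
tool_rot: [0.0, -0.582, 0.813, 0.0]
contact_force: [-0.2, 3.6, 3.3]
gripper_width: 0.147
```

```bash
python3 - <<'E'
from look import *
st()
c=grab('wrist','ac')
E
```

```text
t 26.72 q [-0.761  0.664  1.042  1.954 -0.714  0.949 -1.261] p [ 0.5662 -0.0471  0.1501] ang 251.15 F [-0.2  3.6  3.3] M [0.54 0.06 0.97] w 0.147
```

View pics/wrist_ac.png

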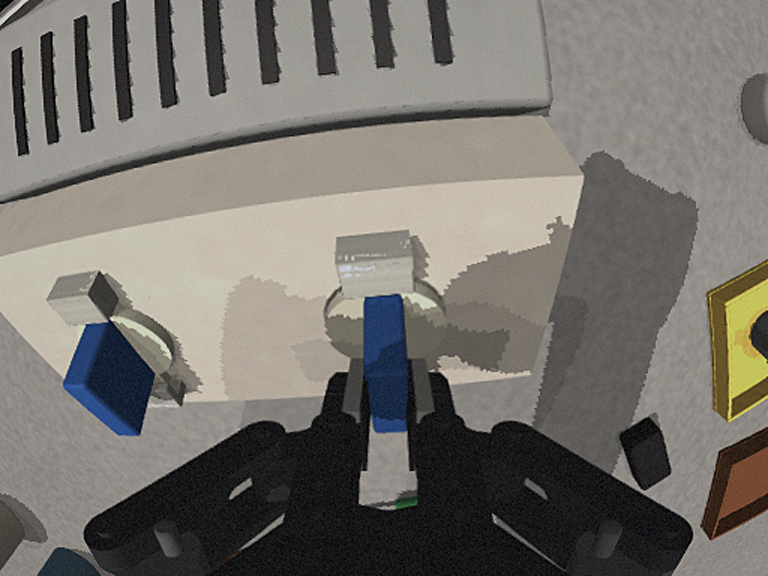

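The stop is reached: the moment rose to 0.97 N m, against about 0.1 while turning freely. Let go, rise and check.

>>> step_arm([
  [0, 0, 0, 6, 0.8],
  [0, 0, 0, 6, 0.7],
  [0, 0, 0, 6, 0.6],
  [0, 0, 0, 6, 0.6],
  [0, 0, -25, 6, 0.5],
  [0, 0, -60, 6, 0.4],
  [0, 0, -100, 6, 0.2],
  [0, 10, -120, 6, 0.2],
  [0, 10, -120, 6, 0.2],
])

```text
t: 27.52
eef_pos: [0.5572, -0.0466, 0.2742]
tool_rot: [0.003, -0.537, 0.843, -0.002]
contact_force: [1.0, -1.3, -1.0]
gripper_width: 0.804
```

```bash
python3 - <<'E'
from look import *
st()
c=grab('wrist','ad'); W=cloud(c,True)
o=np.array([.5953,.0067,.105]);X=np.array([.8435,-.1957,.5]);Y=np.array([.226,.974,0]);n=np.cross(X,Y)
D=W-o;x=D@X*1e3;y=D@Y*1e3;z=D@n*1e3
m=masks(c)['blue']
for yc in(-60,60):
    s=m&(np.abs(y-yc)<35)&(z>38)&(z<45); p=np.stack([x[s],y[s]],1).astype(np.float32); print(yc,cv2.minAreaRect(p),np.median(z[s]),len(p))
    r=np.hypot(x,y-yc); f=(r>10)&(r<23)&(np.abs(z-6)<5); print(' flange z',np.nanpercentile(z[f],[10,50,90]).round(1), f.sum())
s=(np.abs(y)<20)&(np.abs(x)<40)&(np.abs(z)<6);print('face z',np.nanmedian(z[s]))
f=c['frame'][60:260,40:340,::-1];cv2.imwrite('pics/wad.png',cv2.resize(f,None,fx=2.6,fy=2.6,interpolation=cv2.INTER_CUBIC))
grab('scene','ad');grab('side','ad')
E
```

```text
t 27.52 q [-0.922  0.537  1.263  1.867 -0.565  1.155 -1.466] p [ 0.5572 -0.0466  0.2742] ang 245.01 F [ 1.  -1.3 -1. ] M [-0.    0.02 -0.01] w 0.804
-60 ((-0.5110454559326172, -60.176513671875), (12.883586883544922, 42.17569351196289), 87.5992660522461) 41.1681785750085 246
 flange z [5.7 6.7 7.4] 818
60 ((1.3836174011230469, 59.251041412353516), (43.49866485595703, 12.870396614074707), 0.8131444454193115) 40.885137561451074 245
 flange z [5.9 6.6 8.5] 407
face z 1.0768740369215681
```

View pics/wad.png

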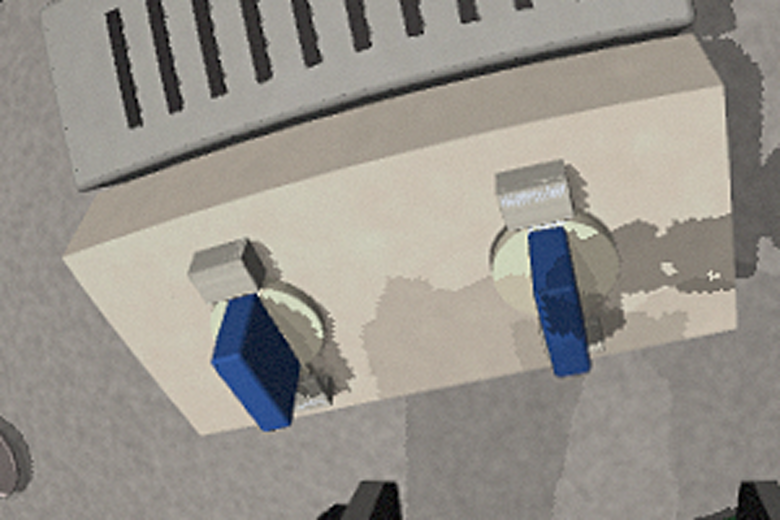

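View pics/side_ad.png

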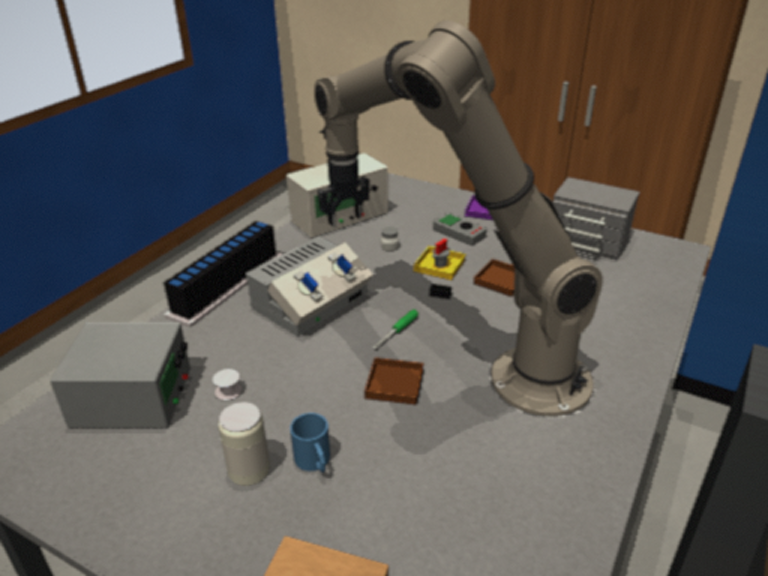

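Both cartridges sit flat: the flange top is 5.6 mm above the face. The fresh fin is at -2.4° from locked, on its clockwise stop. In the side picture the spent one stands upright in the yellow tray at (442,252), and nothing else looks disturbed. Handing in.

```bash
python3 -c "
from station import bot
print(bot.hand_in())"
```

```text
the job is handed in; nothing more can be done
None
```

The job is done and handed in at about 27.7 s of the 67 s allowed; the hand-in gives no verdict.

- **Spent cartridge:** I turned it anticlockwise out of the right (-y) socket, drew it out along the socket axis and stood it in the yellow tray. Its top reads about 85 mm, as expected for standing on the tray floor. A plane fit to the fin top gave 6.8° of tilt. I put that down to edge points mixed into the fit, because the height and the side picture show it upright.
- **Fresh cartridge:** I leaned it to match the socket, pressed it in flat and turned it clockwise to the stop. The moment rose to 0.97 N m at the stop, against about 0.1 to 0.2 in free turning. After I let go, the flange top read 5.6 mm above the face, and the fin 2.4° clockwise of the nominal locked direction. The fin angle is good to about 1.5°, so I take it as fully home.
- **Everything else:** The other installed cartridge reads 0.8° anticlockwise and is still locked. Nothing else on the bench looks moved in the last side picture. The gripper is open and clear of the unit.
- **Contacts on the way:** To set the lean in the grip I pressed the spent plug against the unit's front wall, and the fresh one against the back edge of its face. The highest forces I read were about 23 N setting the spent one down and 19 N seating the fresh one.

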